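# Near-field probe: reference reading, then hover over the processor

### The arm

A 6-joint arm with a two-finger parallel gripper is mounted at the origin on the work surface. World frame = base frame: x ahead of the robot, y to its left, z up, the work surface at z = 0. Lengths are in mm, angles in rad, forces in N, time in s.
With the tool pointing down it reaches from about 350 to 875 mm from the base axis. Payload 4.2 kg.
Tool frame: the origin (TCP) lies midway between the tips of the shut fingers; the grasp point (between the pads) lies 19 mm behind it (arm.grip_point_offset is the z of the grasp point in the tool frame, in mm); z points along the fingers, x is the direction in which the jaws open and shut, and the axes are right-handed (so a half turn about z gives the same grasp; the last joint's range is limited). The gripper opens to 85 mm and grips with 20 to 120 N. Pads are 22 mm wide; open, the fingers measure 114 mm over their backs; the gripper's body (76 mm by 85 mm) begins 54 mm behind the grasp point. The pads swing forward as they close: fully open they stand 13 mm farther back than shut.
Start: joints at [1.404, 0.385, 0.008, 0, -1.194, -0.259], TCP at [258.122, 569.185, 231.312] pointing down, gripper open.
Joint ranges: [-3.14, 3.14], [-1.21, 2.06], [-1.07, 1.41], [-3.16, 2.05], [-2.99, -0.16], [-3.1, 3.1]. Speed limits (rad/s): [2.79, 2.79, 3.14, 3.14, 3.14, 3.14].

### API

Orientations are given as a unit quaternion [x, y, z, w].
In Python, from bench import arm gives the robot as it stands.
- The arm moves only by the shell command python3 -m jog 'ROWS'. ROWS is JSON, a list of rows, each an object of numbers: "hand": the finger opening in mm, from 0 to 85.4; "dx", "dy", "dz": the shift along the tool's x, y, z in mm; "rx", "ry", "rz": the turn, a rotation vector about the tool's x, y, z in rad. A call has 1 to 5 rows; each row shifts and turns the commanded pose from where the row before left it, along the tool's axes as they then stand; what a row does not reach is not made up. A row lasts 1/12 s, in which the tool goes at most 41.7 mm and 7.16 degrees, less where a joint would pass 70% of its speed; a pose out of reach is approached as far as the arm can. A call with a gripper value outside its range is refused whole. The fingers move at their own pace and stop on an object; the grip force is fixed at half the most. Time passes only in rows, so rows that do not move let the fingers close. It gives the time, the measured TCP pose, the force and the opening at its end, in the units of the state.
- arm.read_state(): the state, without advancing time (a new reading comes with each control period).
- arm.get_image(name): name is "scene" or "top"; returns a dict with "img" (384x512x3 uint8, red, green, blue), "depth" (384x512 float32, mm along the optical axis (not along the pixel's ray), 0 where there is no reading), "intrinsics" (3x3 intrinsics, pixels), "dist" ([k1, k2, p1, p2, k3] as OpenCV has them; the pictures are not rectified), "R" (3x3) and "t" (3): a world point X has camera coordinates R X + t. Camera axes: x right, y down, z forward; pixel columns grow to the right and rows downward; lengths in mm; the calibration is good to about 2 mm. A picture is of the moment at which its call begins.
- arm.job_done(): hands the job in, once; it reports no verdict.
The state is a dict: "clock": time; "joints": joint angles; "joint_vel": joint speeds; "joint_efforts": joint torques, N m; "position": TCP position; "ee_rot": TCP orientation; "contact_force": force on the tool from outside, world axes, zero at the start; "wrist_torque": the same for the moment, N m; "gripper_width": finger opening in mm.
Only numpy, scipy, OpenCV 4.12 (cv2) and the standard library are available. Lean on these libraries where they do the work, as an engineer would, in place of code of your own. Each camera call takes 0.05 s, during which the arm holds its last target.

### The job

Take the hand-held near-field probe straight up out of its stand, aim its ring end square at the middle of the coil on the sloping face of the reference block, about 10 mm off the face, and hold it steady there for about one second. Then carry it over the capacitors to the oblong processor on the circuit board and finish holding it there: probe upright, its ring hovering still about 8 mm above the middle of the processor, the flat of the ring in line with the processor's long sides. The probe must never touch the board, the parts on it or the reference block, all other things stay where they are, and the program ends with the probe still held in the gripper, not set down or let go.

Things in the scene. Friction and masses are not known exactly. Their poses are not given: they have to be found in the camera images.
- probe_grip (a point): Centre of the handle of the near-field probe (125 mm long, about 0.1 kg, no cable): flat-sided dark handle 28 (x) by 36 (y) by 75 (z) mm, below it a thin stem and at the end a wire ring 24 mm across, 6 mm thick. z runs along the probe from ring to handle top, y in the ring's plane, x square to the ring. In the stand the lowest 8 mm of the handle are enclosed; grip its sides, best in the upper half.
- probe_tip (a point): Lowest point of the probe's ring, the end that is aimed: on the probe's axis, 87.5 mm below probe_grip. Same axes as probe_grip.
- stand: Fixed upright probe stand: foot 90 x 90 x 6 mm, hollow post 56 (x) by 64 (y) mm, 66 mm high, open at the top. Origin: centre of the underside, on the table. The probe stands upright in it with 2 mm play, its ring 8 mm above the table, and comes out straight up: the ring is clear once raised 60 mm. The stand may be on either side of the board.
- reference: Fixed reference block, grey base 100 x 90 x 40 mm carrying a white head with a sloping face. Origin: centre of the underside, on the table. The face looks to its -x side and up. Highest edge about 85 mm above the table.
- ref_face (a point): Centre of the flat sloping face (70 x 76 mm) of the reference block, marked with two round copper coil turns (outer one 34 mm across), 66 mm above the table. z is the outward normal of the face, 0.5 rad (29 degrees) off vertical; y is level.
- board: Fixed circuit board 180 (x) by 240 (y) mm; origin at table height under its centre, upper face at 14 mm. On it, with tops' heights over the table: six blue capacitors 24 mm across (59 mm) along x=-55, y=-85 to 85 mm; two heat sinks 34 x 9 mm (44 mm) at x=25, y=+-37.5; a panel (44 mm) along x=+86. Processor, shield can and inductor stand at x=25, y=-75, 0, 75 mm in any order.
- processor_top (a point): Centre of the top face of the processor, the only oblong one of the board's three large parts: a package 30 (x) by 46 (y) mm with a flat metal cover 25 by 40 mm. Its top is 20 mm above the table. y runs along its long sides, z up.
- processor: The processor itself, fixed on the board; origin at the centre of its underside, 6 mm below processor_top, same axes.
- shield_can: Square metal shield can on the board, 34 x 34 x 8 mm, not the target. Origin: centre of the underside. Fixed.
- inductor: Round dark inductor on the board, 32 mm across, 12 mm high, not the target. Origin: centre of the underside. Fixed.
- screwdriver: Small screwdriver, 160 mm long, lying on the table. Bystander.
- tape: Roll of clear tape, 64 mm across, 18 mm high, lying flat. Bystander. Origin: underside (about its middle).
- flux: Small round bottle, 40 mm across, 85 mm high, standing. Bystander. Origin: underside (about its middle).
- tray: Open grey parts tray, 100 x 130 x 28 mm. Bystander. Origin: underside (about its middle).
- mug: White mug, 76 mm across, 85 mm high. Bystander. Origin: underside (about its middle).
- tweezers: Steel tweezers, 120 mm long, lying flat. Bystander. Origin: underside (about its middle).
- spare_cap: Loose spare capacitor, upright cylinder 24 mm across, 45 mm high. Bystander. Origin: underside (about its middle).
Mind the look-alikes: they are no part of the job. Leave any blue look-alike of the reference alone.

How it is judged:
By the outcome, as a careful person would: the job done as asked, in the order asked, and still so for the second after the job is handed in, while the arm keeps its last pose, push and grip.
It also fails if it takes over 51 s, if anything falls off the work surface, if the arm or the gripper's body presses on something with over 40 N, if the wrist force passes 120 N, or if a joint passes its speed limit or range.

## Working session

There is one attempt and no reset: what is moved stays moved. The work goes in short steps, Python scripts to look and compute and a shell command to move; the robot and the scene stay as the last step left them, time stands still between calls to the robot, and variables do not carry over. Pictures are saved under pics/ and viewed, and the job is handed in when it is done.

```bash
mkdir -p pics; ls; cat > h.py <<'E'
import numpy as np,cv2,pickle
from bench import arm
def grab(n,f):
    d=arm.get_image(n); pickle.dump(d,open(f'{f}.pkl','wb')); cv2.imwrite(f'pics/{f}.png',cv2.cvtColor(d['img'],cv2.COLOR_RGB2BGR)); return d
def load(f): return pickle.load(open(f'{f}.pkl','rb'))
def und(d,px):
    return cv2.undistortPoints(np.array(px,float).reshape(-1,1,2),np.array(d['intrinsics'],float),np.array(d['dist'],float)).reshape(-1,2)
def ray(d,px):
    n=und(d,px);R=np.array(d['R']);t=np.array(d['t'])
    c=-R.T@t; v=np.c_[n,np.ones(len(n))]@R; return c,v
def plane(d,px,z):
    c,v=ray(d,px); s=(z-c[2])/v[:,2]; return c+s[:,None]*v
def cloud(d):
    h,w=d['depth'].shape; u,v=np.meshgrid(np.arange(w),np.arange(h))
    c,r=ray(d,np.c_[u.ravel(),v.ravel()]); return (c+d['depth'].reshape(-1,1)*r).reshape(h,w,3)
def proj(d,P):
    R=np.array(d['R'],float);t=np.array(d['t'],float)
    return cv2.projectPoints(np.array(P,float).reshape(-1,1,3),cv2.Rodrigues(R)[0],t,np.array(d['intrinsics'],float),np.array(d['dist'],float))[0].reshape(-1,2)
E
python3 - <<'E'
from h import *
for n in('top','scene'):
    d=grab(n,n+'0');print(n,-np.array(d['R']).T@np.array(d['t']),d['intrinsics'],d['dist'])
print(arm.read_state())
E
```

```text
pics
top [ 424.8819304   -16.21996312 1282.39196282] [[442.21657753   0.         254.22363065]
 [  0.         442.21657753 192.25319978]
 [  0.           0.           1.        ]] [-0.08000932  0.          0.          0.          0.        ]
scene [1491.3407848  -883.2654395   957.79694951] [[445.50604588   0.         254.43875076]
 [  0.         445.50604588 196.45890829]
 [  0.           0.           1.        ]] [-0.08678452  0.          0.          0.          0.        ]
{'clock': 0.1, 'joints': array([ 1.40359589e+00,  3.85466982e-01,  6.78924508e-03, -4.14250660e-04,
       -1.19398773e+00, -2.58633666e-01]), 'joint_vel': array([ 0.00288396,  0.00055823,  0.0025346 ,  0.00084161,  0.00057251,
       -0.00091276]), 'joint_efforts': array([ 1.58339321e-04, -3.93319452e+01,  1.88929296e+01,  4.19794366e+00,
       -2.58711174e-03,  3.28751447e-06]), 'position': array([257.93337377, 568.73960983, 230.35216759]), 'ee_rot': array([-5.41654775e-01,  8.40600496e-01, -5.60582442e-04, -7.72164496e-04]), 'contact_force': array([-1.01525547, -0.59481405,  0.53981589]), 'wrist_torque': array([-0.00510123, -0.0105694 ,  0.01329158]), 'gripper_width': 85.10430982195335}
```

View pics/top0.png

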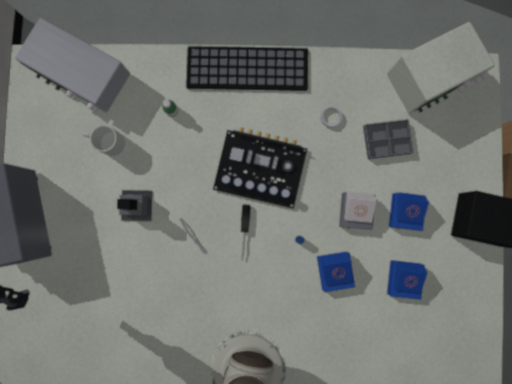

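View pics/scene0.png

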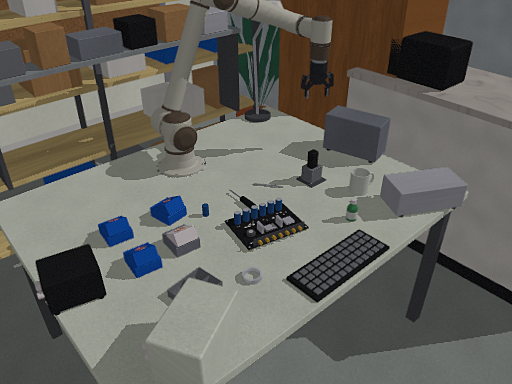

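The top view shows the stand with the probe at about (135,205), the board at (262,168) and the white-headed reference at (358,210). Three blue look-alikes sit to the right. I'll zoom in on these.

```bash
python3 - <<'E'
from h import *
a=cv2.imread('pics/top0.png')
def z(x0,y0,x1,y1,k): return cv2.resize(a[y0:y1,x0:x1],None,fx=k,fy=k,interpolation=cv2.INTER_CUBIC)
cv2.imwrite('pics/zb.png',z(207,120,317,215,7))
s=z(105,180,165,230,6);r=z(330,180,390,240,6)
r=r[:300]
cv2.imwrite('pics/zs.png',np.hstack([s,r]))
d=load('top0');P=cloud(d)
for n,p in dict(probe=(122,204),stand=(145,212),ref=(360,210),refb=(345,225),proc=(263,160),board=(285,165)).items(): print(n,P[p[1],p[0]].round(1))
E
```

```text
probe [458.9 336.4 132.3]
stand [440.5 301.7  25.1]
ref [ 457.  -302.7   64.2]
refb [ 414.7 -267.    36.4]
proc [596.7 -32.7  19.7]
board [582.3 -95.6  29. ]
```

View pics/zb.png

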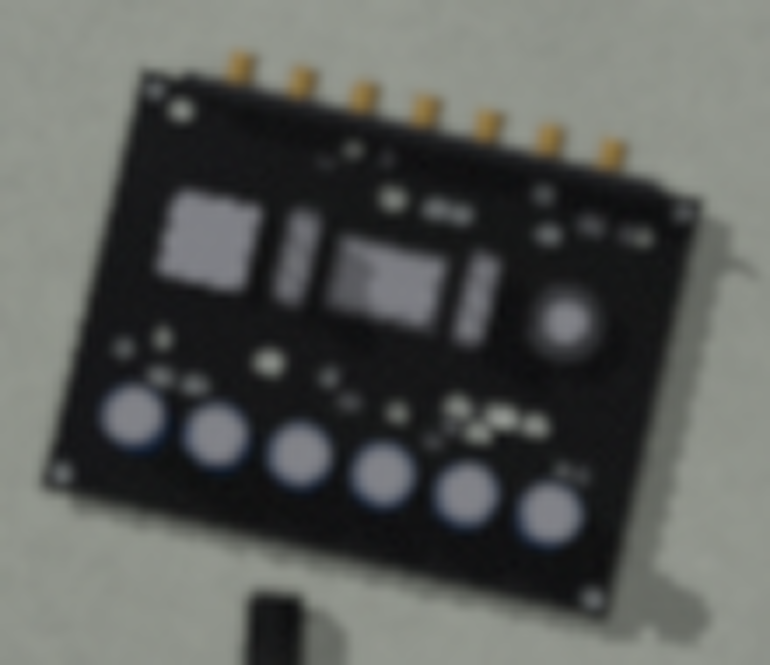

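View pics/zs.png

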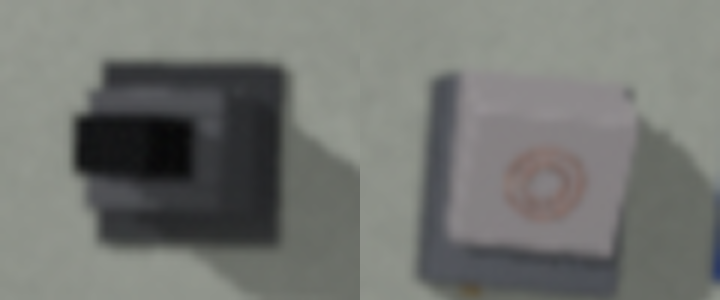

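The processor is the oblong part in the middle slot, between the two heat sinks. Next I'll measure the board, reference and stand using features at known heights.

```bash
python3 - <<'E'
from h import *
d=load('top0');im=d['img'].astype(int)
def zc(u,v,x0,y0,k): return ((u+.5)/k-.5+x0,(v+.5)/k-.5+y0)
def fit(L,W):
    L=np.array(L,float);W=np.array(W)[:,:2];lm=L.mean(0);wm=W.mean(0);a=L-lm;b=W-wm
    th=np.arctan2((a[:,0]*b[:,1]-a[:,1]*b[:,0]).sum(),(a*b).sum());c,s=np.cos(th),np.sin(th);R=np.array([[c,-s],[s,c]])
    t=wm-R@lm; return th,t,R,(W-(L@R.T+t))
g=im.sum(2)
# caps
m=((g>270)).astype(np.uint8); 
caps=[(132,415),(217,436),(299,454),(382,474),(466,494),(550,513)]
W=[]
for u,v in caps:
    x,y=zc(u,v,207,120,7); x0,y0=int(round(x)),int(round(y))
    w=np.clip(g[y0-6:y0+7,x0-6:x0+7]-200,0,None); yy,xx=np.mgrid[y0-6:y0+7,x0-6:x0+7]
    rr=np.hypot(xx-x,yy-y)<6.2; w=w*rr
    W.append(plane(d,[((w*xx).sum()/w.sum(),(w*yy).sum()/w.sum())],59)[0])
W=np.array(W);print(W.round(1))
L=[(-55,y) for y in np.linspace(85,-85,6)]
th,t,R,e=fit(L,W);print('caps',th,t,e.round(1).tolist())
cor=[(140,72),(702,203),(608,622),(42,488)]
Wc=plane(d,[zc(u,v,207,120,7) for u,v in cor],14)
th2,t2,R2,e2=fit([(90,120),(90,-120),(-90,-120),(-90,120)],Wc);print('corn',th2,t2,e2.round(1).tolist())
for T,RR in((t,R),(t2,R2)): print('proc',RR@[25,0]+T)
# proc cover corners & others
pc=[(340,236),(448,258),(438,330),(330,306)]
print(plane(d,[zc(u,v,207,120,7) for u,v in pc],20).mean(0))
P=cloud(d)
# depth in the region
for u,v in [(255,160),(258,159),(262,160),(266,161)]: print(P[v,u].round(1))
s=load('scene0')
print('scene proc px',proj(s,[list(R@[25,0]+t)+[20]]), 'caps', proj(s,np.c_[W[:,:2],W[:,2]]).round(1).tolist())
b=cv2.imread('pics/scene0.png')
cv2.imwrite('pics/sz1.png',cv2.resize(b[190:255,215:325],None,fx=7,fy=7,interpolation=cv2.INTER_CUBIC))
cv2.imwrite('pics/sz2.png',np.hstack([cv2.resize(b[140:200,285:345],None,fx=6,fy=6,interpolation=cv2.INTER_CUBIC),cv2.resize(b[210:270,150:210],None,fx=6,fy=6,interpolation=cv2.INTER_CUBIC)]))
E
```

```text
[[536.8  70.8  59. ]
 [529.6  37.6  59. ]
 [522.4   4.2  59. ]
 [515.2 -28.9  59. ]
 [508.1 -62.1  59. ]
 [501.  -95.3  59. ]]
caps -0.2127088279575456 [572.61271016 -23.88997206] [[0.1, -0.1], [-0.0, 0.1], [-0.0, -0.1], [-0.1, 0.0], [0.0, 0.0], [0.1, 0.1]]
corn -0.21069580906422333 [571.60917618 -24.11669494] [[-0.9, 0.2], [-1.2, 1.1], [0.9, 0.0], [1.3, -1.3]]
proc [597.04927629 -29.16768329]
proc [596.05631692 -29.34520424]
[596.85297113 -30.25779734  20.        ]
[596.   -9.7  21.9]
[599.2 -18.3  20.5]
[596.3 -29.8  22.7]
[594.3 -41.5  17.2]
scene proc px [[269.4755636  225.43854353]] caps [[278.4, 198.3], [270.4, 200.9], [262.2, 203.5], [253.9, 206.2], [245.5, 208.9], [236.9, 211.7]]
```

View pics/sz1.png

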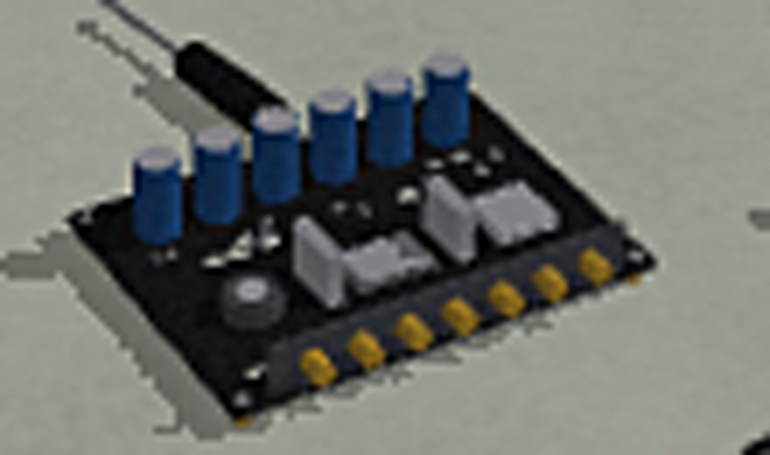

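View pics/sz2.png

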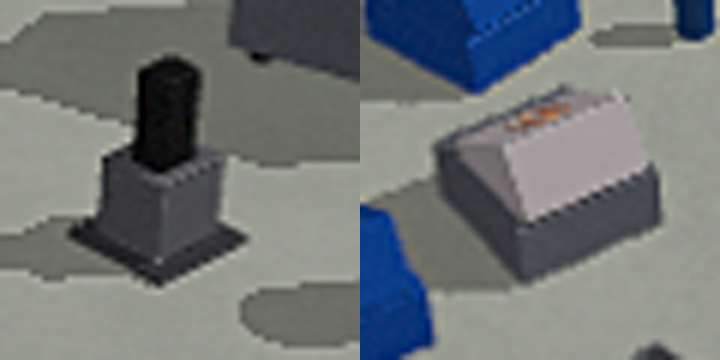

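Scene view agrees: the first cap appears at zoom (446,65), predicted (447,62). Now the reference and stand.

```bash
python3 - <<'E'
from h import *
for n,box in(('top0',(335,190,380,230)),('scene0',(160,215,200,245))):
    d=load(n);im=d['img'].astype(int);x0,y0,x1,y1=box
    r=im[y0:y1,x0:x1];m=(r[...,0]-r[...,2]>14)
    w=np.clip(r[...,0]-r[...,2]-8,0,None)*1.
    mm=cv2.morphologyEx(m.astype(np.uint8),cv2.MORPH_CLOSE,np.ones((5,5)))
    nn,lab,st,ce=cv2.connectedComponentsWithStats(mm);i=1+np.argmax(st[1:,4]);print(n,st[1:].tolist())
    ys,xs=np.nonzero(lab==i);ys=ys+y0;xs=xs+x0
    if len(xs)>=5:
        h=cv2.convexHull(np.c_[xs,ys].astype(np.float32)); e=cv2.fitEllipse(h);print('ell',e)
        mo=cv2.moments(h);c=(mo['m10']/mo['m00'],mo['m01']/mo['m00'])
        print(c,plane(d,[c],66),plane(d,[e[0]],66))
# depth plane fit of face
d=load('top0');P=cloud(d);
q=P[202:222,348:374].reshape(-1,3);q=q[(q[:,2]>45)&(q[:,2]<88)]
for k in range(4):
    c=q.mean(0);n=np.linalg.svd(q-c)[2][2];n*=np.sign(n[2]);r=(q-c)@n;q=q[abs(r)<max(2*r.std(),1)]
print('face n',n,'tilt',np.arccos(n[2]),'yaw of -x',np.arctan2(-n[1],-n[0]),len(q),r.std())
print('z of face plane at coil',c)
# stand
m=(P[...,2]>55)&(P[...,2]<75)&(P[...,1]>270)&(P[...,1]<350)&(P[...,0]>380)&(P[...,0]<520);print('post',P[m][:,:2].min(0),P[m][:,:2].max(0),m.sum())
m=(P[...,2]>120)&(P[...,1]>270)&(P[...,1]<360)&(P[...,0]>380)&(P[...,0]<520);print('handle',np.percentile(P[m],[2,98],axis=0),m.sum(),np.median(P[m],axis=0))
a=cv2.imread('pics/top0.png')
def z(x0,y0,x1,y1,k): return cv2.resize(a[y0:y1,x0:x1],None,fx=k,fy=k,interpolation=cv2.INTER_CUBIC)
v=z(110,183,160,228,15);v=np.clip(v.astype(float)*2,0,255).astype(np.uint8)
cv2.imwrite('pics/zs2.png',v)
v=z(335,185,385,235,12);cv2.imwrite('pics/zr2.png',v)
E
```

```text
top0 [[19, 15, 13, 12, 123], [12, 38, 3, 2, 6]]
ell ((360.2762145996094, 210.25692749023438), (11.409392356872559, 13.017007827758789), 82.49040222167969)
(360.2094801223241, 210.28287461773698) [[ 456.19667892 -302.91586499   66.        ]] [[ 456.27152923 -303.10109577   66.        ]]
scene0 [[6, 0, 21, 17, 76], [0, 7, 3, 2, 4], [4, 9, 1, 1, 1]]
ell ((178.3338623046875, 223.06947326660156), (14.055024147033691, 26.42999839782715), 68.12916564941406)
(177.71963470319633, 223.75707762557076) [[ 431.07520784 -293.34845841   66.        ]] [[ 429.21995978 -289.68719363   66.        ]]
face n [-0.47817258  0.03613449  0.87752224] tilt 0.5001258030447638 yaw of -x -0.0754245216193068 464 1.8696268438628076
z of face plane at coil [ 453.45857766 -303.39163479   65.58382185]
post [431.11877733 301.4015464 ] [486.89465631 349.83802015] 242
handle [[445.71114462 314.22809399 125.036655  ]
 [472.22803972 349.66482417 137.44131956]] 162 [458.93765728 330.31069895 133.23793518]
```

View pics/zs2.png

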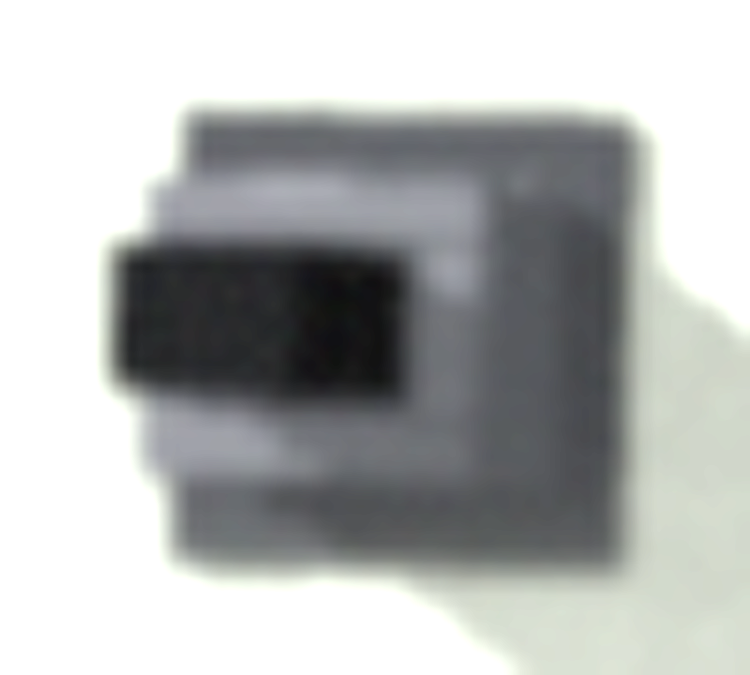

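View pics/zr2.png

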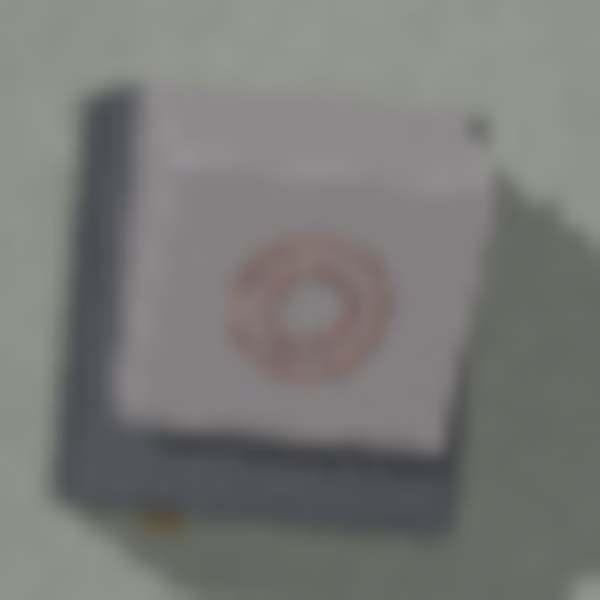

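```bash
python3 - <<'E'
from h import *
d=load('top0');s=load('scene0')
Z=lambda p,x0,y0,k:[((u+.5)/k-.5+x0,(v+.5)/k-.5+y0) for u,v in p]
f=plane(d,Z([(183,106),(642,118),(630,572),(172,564)],110,183,15),6);print('foot',f.mean(0),[np.linalg.norm(f[i]-f[i-1]) for i in range(4)])
f=plane(d,Z([(112,242),(296,247),(286,398),(112,386)],110,183,15),133);print('htop',f.mean(0),f.round(1).tolist())
f=plane(d,Z([(146,182),(488,178),(483,478),(143,475)],110,183,15),66);print('post',f.mean(0),[np.linalg.norm(f[i]-f[i-1]) for i in range(4)])
r=s['img'][215:245,160:200].astype(int);m=((r[...,0]-r[...,2]>25)&(r[...,0]>90))
ys,xs=np.nonzero(m);print(xs.min()+160,xs.max()+160,ys.min()+215,ys.max()+215,m.sum())
hp=cv2.convexHull(np.c_[xs+160,ys+215].astype(np.float32));M=cv2.moments(hp);c=(M['m10']/M['m00'],M['m01']/M['m00']);print('coil scene',c,plane(s,[c],66),'pred px',proj(s,[[456.2,-303,66]]))
b=Z([(172,62)],285,140,6);print('handle scene top ctr',plane(s,b,133))
# triangulate coil
c1,v1=ray(d,[(360.24,210.27)]);c2,v2=ray(s,[c]);A=np.c_[v1[0],-v2[0]];k=np.linalg.lstsq(A,c2-c1,rcond=None)[0];print('tri',c1+k[0]*v1[0],c2+k[1]*v2[0])
E
```

```text
foot [460.06894438 331.90134333   6.        ] [np.float64(88.95484617687626), np.float64(90.34621409770969), np.float64(87.8758422695255), np.float64(89.77173473315429)]
htop [459.5616138  333.64270005 133.        ] [[472.6, 350.0, 133.0], [472.3, 317.3, 133.0], [445.9, 318.1, 133.0], [447.4, 349.1, 133.0]]
post [460.1913303  332.72539925  66.        ] [np.float64(54.24922135766122), np.float64(64.18279460074615), np.float64(55.40069639020319), np.float64(63.6643064718742)]
175 184 227 231 20
coil scene (179.1078431372549, 229.09803921568627) [[ 458.68723071 -306.05408696   66.        ]] pred px [[179.46785484 228.37456813]]
handle scene top ctr [[457.27452392 338.28032721 133.        ]]
tri [ 456.30367266 -303.64069227   63.28485218] [ 455.73453624 -304.40365079   63.45006066]
```

Measurements:

| Item | Position (mm) | Yaw (rad) |
|---|---|---|
| Stand | (460, 332.5) | -0.02 |
| Coil | (456.3, -303.2, 66) | -0.076, tilt 0.500 |
| Processor | (597, -29.5, 20) | -0.212 |

The plan is to put the jaw axis along probe x. First turn the tool to φ = π-0.02.

```bash
cat >> h.py <<'E'
from scipy.spatial.transform import Rotation as Ro
def delta(pos,Rt,pr=True):
    s=arm.read_state();R=Ro.from_quat(s['ee_rot']).as_matrix()
    d=R.T@(np.array(pos)-s['position']);rv=Ro.from_matrix(R.T@Rt).as_rotvec()
    print('t %.2f pos %s | d tool %s | rotvec %s | j %s | F %s w %.1f'%(s['clock'],s['position'].round(1),d.round(1),rv.round(4),s['joints'].round(3),s['contact_force'].round(1),s['gripper_width']))
def down(phi): # tool down, tool x at world angle phi
    c,s=np.cos(phi),np.sin(phi);return np.array([[c,s,0],[s,-c,0],[0,0,-1.]])
E
python3 -m jog '[{"rz":0.11},{"rz":0.11},{"rz":0.11},{"rz":0.11},{"rz":0.11}]'
python3 -m jog '[{"rz":0.12},{"rz":0.12},{"rz":0.12},{"rz":0.12},{"rz":0.11}]'
python3 -c "
from h import *
delta([460,332.5,190],down(np.pi-.02))"
```

```text
t 0.10 pos [257.9 568.7 230.4] | d tool [ 131.6 -281.6   40.6] | rotvec [-0.0012 -0.0016  1.1648] | j [ 1.404  0.385  0.007 -0.    -1.194 -0.259] | F [-1.  -0.6  0.5] w 85.1$[0]: bad value
$[0]: bad value
```

```bash
python3 -m jog '[{"hand":85,"dx":0,"dy":0,"dz":0,"rx":0,"ry":0,"rz":0.11},{"hand":85,"dx":0,"dy":0,"dz":0,"rx":0,"ry":0,"rz":0.11},{"hand":85,"dx":0,"dy":0,"dz":0,"rx":0,"ry":0,"rz":0.11},{"hand":85,"dx":0,"dy":0,"dz":0,"rx":0,"ry":0,"rz":0.11},{"hand":85,"dx":0,"dy":0,"dz":0,"rx":0,"ry":0,"rz":0.11}]'
python3 -m jog --help | head -30
```

```text
clock: 0.52
position: [258.0, 568.9, 230.6]
ee_rot: [-0.29, 0.957, -0.001, -0.0]
contact_force: [0.1, -0.0, 0.8]
gripper_width: 84.8invalid input: not JSON, or not a number
```

```bash
python3 -m jog '[{"hand":85,"rz":0.12},{"hand":85,"rz":0.12},{"hand":85,"rz":0.12},{"hand":85,"rz":0.12},{"hand":85,"rz":0.11}]'
python3 -c "
from h import *
delta([460,332.5,190],down(np.pi-.02))"
```

```text
t 0.52 pos [258.  568.9 230.6] | d tool [ -36.6 -308.8   40.8] | rotvec [-0.0011 -0.0008  0.6094] | j [ 1.404  0.385  0.007 -0.    -1.194 -0.814] | F [ 0.1 -0.   0.8] w 84.8$[0]: bad value
```

All seven keys are required in each row.

```bash
python3 -m jog '[{"hand":85,"dx":0,"dy":0,"dz":0,"rx":0,"ry":0,"rz":0.122},{"hand":85,"dx":0,"dy":0,"dz":0,"rx":0,"ry":0,"rz":0.122},{"hand":85,"dx":0,"dy":0,"dz":0,"rx":0,"ry":0,"rz":0.122},{"hand":85,"dx":0,"dy":0,"dz":0,"rx":0,"ry":0,"rz":0.122},{"hand":85,"dx":0,"dy":0,"dz":0,"rx":0,"ry":0,"rz":0.122}]'
python3 -c "
from h import *
delta([460,332.5,190],down(np.pi-.02))"
```

```text
clock: 0.93
position: [258.0, 568.9, 230.7]
ee_rot: [0.011, 1.0, -0.001, -0.0]
contact_force: [-0.1, -0.1, 0.1]
gripper_width: 85.2
t 0.93 pos [258.  568.9 230.7] | d tool [-207.  -232.    40.8] | rotvec [-0.0012 -0.0005 -0.0012] | j [ 1.404  0.385  0.007 -0.    -1.194 -1.425] | F [-0.1 -0.1  0.1] w 85.2
```

```bash
python3 -m jog '[{"hand":85,"dx":-20,"dy":-23,"dz":0,"rx":0,"ry":0,"rz":0},{"hand":85,"dx":-25,"dy":-28,"dz":0,"rx":0,"ry":0,"rz":0},{"hand":85,"dx":-25,"dy":-28,"dz":0,"rx":0,"ry":0,"rz":0},{"hand":85,"dx":-25,"dy":-28,"dz":0,"rx":0,"ry":0,"rz":0},{"hand":85,"dx":-25,"dy":-28,"dz":0,"rx":0,"ry":0,"rz":0}]'
python3 -m jog '[{"hand":85,"dx":-25,"dy":-28,"dz":0,"rx":0,"ry":0,"rz":0},{"hand":85,"dx":-25,"dy":-28,"dz":8,"rx":0,"ry":0,"rz":0},{"hand":85,"dx":-25,"dy":-28,"dz":16,"rx":0,"ry":0,"rz":0},{"hand":85,"dx":-12,"dy":-13,"dz":16,"rx":0,"ry":0,"rz":0},{"hand":85,"dx":0,"dy":0,"dz":0,"rx":0,"ry":0,"rz":0}]'
python3 -c "
from h import *
grab('top','top1');grab('scene','scene1')
delta([460,332.5,94.5],down(np.pi-.02))
b=cv2.imread('pics/scene1.png');a=cv2.imread('pics/top1.png')
cv2.imwrite('pics/z1.png',np.hstack([cv2.resize(b[120:200,280:360],None,fx=5,fy=5,interpolation=2),cv2.resize(a[160:240,90:170],None,fx=5,fy=5,interpolation=2)]))"
```

```text
clock: 1.35
position: [376.6, 430.8, 230.9]
ee_rot: [0.007, 1.0, -0.0, -0.0]
contact_force: [0.6, 0.5, 0.7]
gripper_width: 85.0
clock: 1.77
position: [461.6, 329.7, 187.4]
ee_rot: [0.01, 1.0, -0.003, -0.003]
contact_force: [0.1, 0.4, -0.9]
gripper_width: 84.7
t 1.87 pos [461.8 333.2 190.5] | d tool [ 1.6 -0.6 96. ] | rotvec [-0.0017 -0.0012  0.0033] | j [ 0.91   0.325 -0.191  0.    -1.058 -0.926] | F [-0.1 -0.1 -0.2] w 84.9
```

View pics/z1.png

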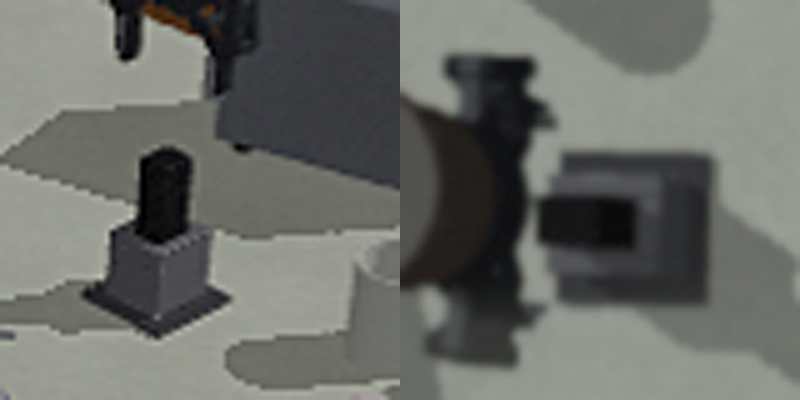

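```bash
python3 - <<'E'
from h import *
d=load('top1');s=load('scene1')
for z in (190,203): print(((proj(d,[[461.8+o,333.2,z] for o in (-50,0,50)])-[90,160])*5+[400,0]).round(),((proj(s,[[461.8+o,333.2,z] for o in (-50,0,50)])-[280,120])*5).round())
print(((proj(s,[[460,332.5,133]])-[280,120])*5).round())
E
```

```text
[[528. 310.]
 [532. 210.]
 [536. 110.]] [[124.  68.]
 [171.  89.]
 [219. 110.]]
[[520. 311.]
 [524. 209.]
 [527. 108.]] [[125.  53.]
 [172.  74.]
 [221.  95.]]
[[164. 153.]]
```

Projected fingertips match the picture, so I'll descend.

```bash
python3 -m jog '[{"hand":85,"dx":1,"dy":-1,"dz":15,"rx":0,"ry":0,"rz":0},{"hand":85,"dx":0.6,"dy":0,"dz":20,"rx":0,"ry":0,"rz":0},{"hand":85,"dx":0,"dy":0,"dz":20,"rx":0,"ry":0,"rz":0},{"hand":85,"dx":0,"dy":0,"dz":20,"rx":0,"ry":0,"rz":0},{"hand":85,"dx":0,"dy":0,"dz":15,"rx":0,"ry":0,"rz":0}]'
python3 -m jog '[{"hand":85,"dx":0,"dy":0,"dz":6,"rx":0,"ry":0,"rz":0},{"hand":85,"dx":0,"dy":0,"dz":0,"rx":0,"ry":0,"rz":0},{"hand":85,"dx":0,"dy":0,"dz":0,"rx":0,"ry":0,"rz":0}]'
python3 -c "
from h import *
grab('top','top2')
delta([460,332.5,94.5],down(np.pi-.02))
a=cv2.imread('pics/top2.png')
cv2.imwrite('pics/z2.png',cv2.resize(a[160:240,90:170],None,fx=7,fy=7,interpolation=2))"
```

```text
clock: 2.28
position: [459.2, 334.5, 100.7]
ee_rot: [0.006, 1.0, 0.0, 0.0]
contact_force: [0.0, -0.9, -0.2]
gripper_width: 85.0
clock: 2.53
position: [460.1, 334.4, 96.2]
ee_rot: [0.007, 1.0, 0.0, 0.001]
contact_force: [-0.1, 0.1, 0.1]
gripper_width: 85.1
t 2.58 pos [460.4 334.4  96.7] | d tool [ 0.4 -1.9  2.2] | rotvec [0.0018 0.0019 0.0063] | j [ 0.913  0.422 -0.309  0.001 -0.837 -0.927] | F [-0.1  1.1  0.3] w 85.0
```

View pics/z2.png

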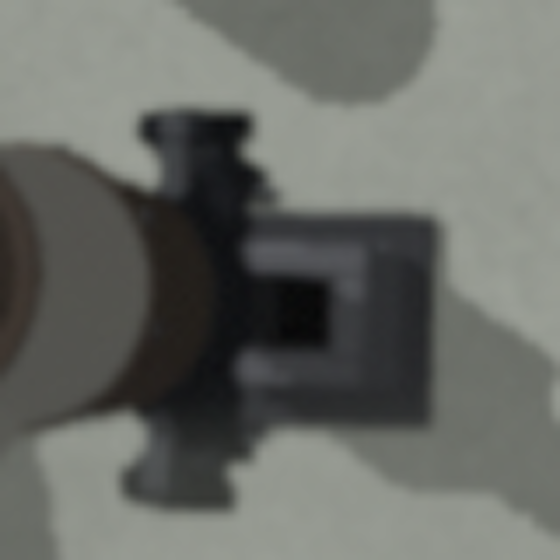

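```bash
python3 -m jog '[{"hand":60,"dx":0.2,"dy":-1.5,"dz":1,"rx":0,"ry":0,"rz":0.004},{"hand":50,"dx":0,"dy":0,"dz":0,"rx":0,"ry":0,"rz":0},{"hand":40,"dx":0,"dy":0,"dz":0,"rx":0,"ry":0,"rz":0},{"hand":34,"dx":0,"dy":0,"dz":0,"rx":0,"ry":0,"rz":0},{"hand":30,"dx":0,"dy":0,"dz":0,"rx":0,"ry":0,"rz":0}]'
python3 -m jog '[{"hand":20,"dx":0,"dy":0,"dz":0,"rx":0,"ry":0,"rz":0},{"hand":15,"dx":0,"dy":0,"dz":0,"rx":0,"ry":0,"rz":0},{"hand":15,"dx":0,"dy":0,"dz":0,"rx":0,"ry":0,"rz":0},{"hand":15,"dx":0,"dy":0,"dz":0,"rx":0,"ry":0,"rz":0},{"hand":15,"dx":0,"dy":0,"dz":0,"rx":0,"ry":0,"rz":0}]'
python3 -m jog '[{"hand":15,"dx":0,"dy":0,"dz":0,"rx":0,"ry":0,"rz":0},{"hand":15,"dx":0,"dy":0,"dz":0,"rx":0,"ry":0,"rz":0},{"hand":15,"dx":0,"dy":0,"dz":0,"rx":0,"ry":0,"rz":0},{"hand":15,"dx":0,"dy":0,"dz":0,"rx":0,"ry":0,"rz":0},{"hand":15,"dx":0,"dy":0,"dz":0,"rx":0,"ry":0,"rz":0}]'
python3 -c "
from h import *
delta([460,332.5,94.5],down(np.pi-.02))"
```

```text
clock: 3.0
position: [460.0, 331.7, 94.7]
ee_rot: [0.01, 1.0, 0.0, 0.0]
contact_force: [1.6, 0.2, -0.6]
gripper_width: 29.5
clock: 3.42
position: [460.2, 331.8, 94.7]
ee_rot: [0.009, 1.0, 0.0, 0.0]
contact_force: [0.5, -0.7, 2.9]
gripper_width: 27.7
clock: 3.83
position: [460.1, 331.8, 94.7]
ee_rot: [0.009, 1.0, 0.0, 0.0]
contact_force: [2.1, -1.6, 4.2]
gripper_width: 27.7
t 3.83 pos [460.1 331.8  94.7] | d tool [0.2 0.7 0.2] | rotvec [0.0005 0.0008 0.0012] | j [ 0.91   0.423 -0.314  0.001 -0.833 -0.93 ] | F [ 2.1 -1.6  4.2] w 27.7
```

Gripped at 27.7 mm with low force. Lifting straight up.

```bash
python3 -m jog '[{"hand":15,"dx":0,"dy":0,"dz":-4,"rx":0,"ry":0,"rz":0},{"hand":15,"dx":0,"dy":0,"dz":-8,"rx":0,"ry":0,"rz":0},{"hand":15,"dx":0,"dy":0,"dz":-10,"rx":0,"ry":0,"rz":0},{"hand":15,"dx":0,"dy":0,"dz":-10,"rx":0,"ry":0,"rz":0},{"hand":15,"dx":0,"dy":0,"dz":-10,"rx":0,"ry":0,"rz":0}]'
python3 -m jog '[{"hand":15,"dx":0,"dy":0,"dz":-10,"rx":0,"ry":0,"rz":0},{"hand":15,"dx":0,"dy":0,"dz":-12,"rx":0,"ry":0,"rz":0},{"hand":15,"dx":0,"dy":0,"dz":-15,"rx":0,"ry":0,"rz":0},{"hand":15,"dx":0,"dy":0,"dz":-15,"rx":0,"ry":0,"rz":0},{"hand":15,"dx":0,"dy":0,"dz":-15,"rx":0,"ry":0,"rz":0}]'
python3 -m jog '[{"hand":15,"dx":0,"dy":0,"dz":-15,"rx":0,"ry":0,"rz":0},{"hand":15,"dx":0,"dy":0,"dz":-15,"rx":0,"ry":0,"rz":0},{"hand":15,"dx":0,"dy":0,"dz":-10,"rx":0,"ry":0,"rz":0},{"hand":15,"dx":0,"dy":0,"dz":0,"rx":0,"ry":0,"rz":0},{"hand":15,"dx":0,"dy":0,"dz":0,"rx":0,"ry":0,"rz":0}]'
python3 -c "
from h import *
grab('scene','scene3');grab('top','top3')
delta([460,332.5,94.5],down(np.pi-.02))
s=arm.read_state();R=Ro.from_quat(s['ee_rot']).as_matrix()
P=[s['position']+R@[0,0,z] for z in (-19,0,50,86.7)]
b=cv2.imread('pics/scene3.png')
p=proj(load('scene3'),P);print(p)
b=cv2.resize(b[110:210,270:370],None,fx=6,fy=6,interpolation=2)
for q in p: cv2.circle(b,tuple(((q+.5-[270,110])*6).astype(int)),2,(0,0,255),-1)
cv2.imwrite('pics/z3.png',b)"
```

```text
clock: 4.25
position: [459.0, 331.4, 136.8]
ee_rot: [0.01, 1.0, -0.0, -0.001]
contact_force: [0.3, 0.2, -0.9]
gripper_width: 27.3
clock: 4.67
position: [459.4, 331.5, 204.7]
ee_rot: [0.01, 1.0, 0.0, -0.0]
contact_force: [0.1, 0.4, -0.8]
gripper_width: 27.7
clock: 5.08
position: [459.5, 331.7, 243.7]
ee_rot: [0.01, 1.0, 0.001, -0.0]
contact_force: [0.1, -0.8, -2.2]
gripper_width: 27.8
t 5.18 pos [459.1 331.2 242.2] | d tool [ -1.1   1.6 147.7] | rotvec [-0.0014 -0.0019  0.0007] | j [ 9.110e-01  2.780e-01 -1.210e-01 -1.000e-03 -1.174e+00 -9.300e-01] | F [-0.2  0.2 -1.1] w 27.1
[[314.59192316 120.8838232 ]
 [314.24855609 125.4355728 ]
 [313.35866128 137.16973155]
 [312.71802966 145.56249157]]
```

View pics/z3.png

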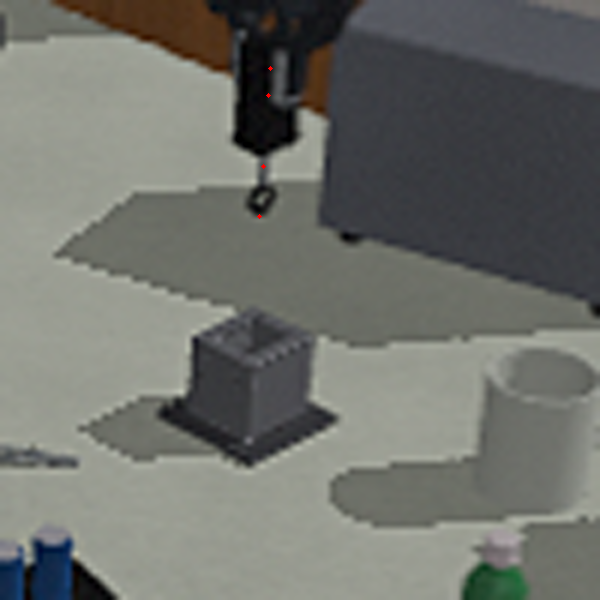

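The probe is out of the stand, and the predicted tip point sits on the ring's lowest point at zoom (260,215). Now traverse at a safe height to the reference.

```bash
python3 -m jog '[{"hand":15,"dx":0,"dy":-8,"dz":0,"rx":0,"ry":0,"rz":0},{"hand":15,"dx":0,"dy":-18,"dz":0,"rx":0,"ry":0,"rz":0},{"hand":15,"dx":0,"dy":-28,"dz":0,"rx":0,"ry":0,"rz":0},{"hand":15,"dx":0,"dy":-34,"dz":0,"rx":0,"ry":0,"rz":0},{"hand":15,"dx":0,"dy":-34,"dz":0,"rx":0,"ry":0,"rz":0}]'
python3 -m jog '[{"hand":15,"dx":0,"dy":-34,"dz":0,"rx":0,"ry":0,"rz":0},{"hand":15,"dx":0,"dy":-34,"dz":0,"rx":0,"ry":0,"rz":0},{"hand":15,"dx":0,"dy":-34,"dz":0,"rx":0,"ry":0,"rz":0},{"hand":15,"dx":0,"dy":-34,"dz":0,"rx":0,"ry":0,"rz":0},{"hand":15,"dx":0,"dy":-34,"dz":0,"rx":0,"ry":0,"rz":0}]'
python3 -m jog '[{"hand":15,"dx":0,"dy":-34,"dz":0,"rx":0,"ry":0,"rz":0},{"hand":15,"dx":0,"dy":-34,"dz":0,"rx":0,"ry":0,"rz":0},{"hand":15,"dx":0,"dy":-34,"dz":0,"rx":0,"ry":0,"rz":0},{"hand":15,"dx":0,"dy":-34,"dz":0,"rx":0,"ry":0,"rz":0},{"hand":15,"dx":0,"dy":-34,"dz":0,"rx":0,"ry":0,"rz":0}]'
python3 -m jog '[{"hand":15,"dx":0,"dy":-34,"dz":0,"rx":0,"ry":0,"rz":0},{"hand":15,"dx":0,"dy":-34,"dz":0,"rx":0,"ry":0,"rz":0},{"hand":15,"dx":0,"dy":-28,"dz":0,"rx":0,"ry":0,"rz":0},{"hand":15,"dx":0,"dy":-16,"dz":0,"rx":0,"ry":0,"rz":0},{"hand":15,"dx":0,"dy":-6,"dz":0,"rx":0,"ry":0,"rz":0}]'
python3 -c "
from h import *
Rt=Ro.from_euler('z',-.076).as_matrix()@Ro.from_euler('y',-.5).as_matrix()@down(np.pi)
n=-Rt[:,2];C=np.array([456.3,-303.2,66]);print(n)
delta(C+(10+86.7+60)*n,Rt)"
```

```text
clock: 5.6
position: [456.6, 207.2, 242.5]
ee_rot: [0.009, 1.0, -0.001, -0.001]
contact_force: [1.1, 0.9, -1.7]
gripper_width: 27.2
clock: 6.02
position: [452.7, 36.9, 243.0]
ee_rot: [0.01, 1.0, -0.0, -0.0]
contact_force: [0.8, -0.4, -1.2]
gripper_width: 27.5
clock: 6.43
position: [449.1, -132.7, 243.0]
ee_rot: [0.01, 1.0, 0.0, -0.0]
contact_force: [0.6, 0.8, -1.5]
gripper_width: 27.4
clock: 6.85
position: [446.9, -250.9, 242.6]
ee_rot: [0.011, 1.0, 0.0, -0.001]
contact_force: [-0.7, 0.5, -1.0]
gripper_width: 27.5
[-0.47804162  0.03640128  0.87758256]
t 6.85 pos [ 446.9 -250.9  242.6] | d tool [ 64.4 -48.1  39.2] | rotvec [ 0.0133 -0.5018  0.0521] | j [-0.194  0.185 -0.244  0.    -1.143  0.171] | F [-0.7  0.5 -1. ] w 27.5
```

```bash
python3 -m jog '[{"hand":15,"dx":10,"dy":-10,"dz":0,"rx":0.0027,"ry":-0.1004,"rz":0.0104},{"hand":15,"dx":10,"dy":-10,"dz":0,"rx":0.0027,"ry":-0.1004,"rz":0.0104},{"hand":15,"dx":10,"dy":-10,"dz":0,"rx":0.0027,"ry":-0.1004,"rz":0.0104},{"hand":15,"dx":10,"dy":-10,"dz":0,"rx":0.0027,"ry":-0.1004,"rz":0.0104},{"hand":15,"dx":10,"dy":-6,"dz":0,"rx":0.0027,"ry":-0.1004,"rz":0.0104}]'
python3 -m jog '[{"hand":15,"dx":0,"dy":0,"dz":0,"rx":0,"ry":0,"rz":0},{"hand":15,"dx":0,"dy":0,"dz":0,"rx":0,"ry":0,"rz":0}]'
python3 -c "
from h import *
Rt=Ro.from_euler('z',-.076).as_matrix()@Ro.from_euler('y',-.5).as_matrix()@down(np.pi)
n=-Rt[:,2];C=np.array([456.3,-303.2,66]);print(n)
delta(C+(10+86.7+60)*n,Rt)"
```

```text
clock: 7.27
position: [396.6, -292.3, 233.6]
ee_rot: [0.035, 0.967, -0.01, 0.25]
contact_force: [-0.4, -1.4, -1.6]
gripper_width: 27.5
clock: 7.43
position: [396.1, -292.3, 233.1]
ee_rot: [0.036, 0.968, -0.009, 0.248]
contact_force: [-0.8, -0.3, -1.2]
gripper_width: 27.6
[-0.47804162  0.03640128  0.87758256]
t 7.43 pos [ 396.1 -292.3  233.1] | d tool [26.7 -6.3 19.2] | rotvec [0.0011 0.0005 0.0014] | j [-0.421 -0.016 -0.489 -0.276 -0.641  0.53 ] | F [-0.8 -0.3 -1.2] w 27.6
```

```bash
python3 -m jog '[{"hand":15,"dx":9,"dy":-2,"dz":6,"rx":0,"ry":0,"rz":0},{"hand":15,"dx":9,"dy":-2,"dz":7,"rx":0,"ry":0,"rz":0},{"hand":15,"dx":8.7,"dy":-2.3,"dz":6,"rx":0,"ry":0,"rz":0},{"hand":15,"dx":0,"dy":0,"dz":10,"rx":0,"ry":0,"rz":0},{"hand":15,"dx":0,"dy":0,"dz":10,"rx":0,"ry":0,"rz":0}]'
python3 -m jog '[{"hand":15,"dx":0,"dy":0,"dz":5,"rx":0,"ry":0,"rz":0},{"hand":15,"dx":0,"dy":0,"dz":0,"rx":0,"ry":0,"rz":0},{"hand":15,"dx":0,"dy":0,"dz":0,"rx":0,"ry":0,"rz":0}]'
cat > look.py <<'E'
from h import *
import sys
t=sys.argv[1]
Rt=Ro.from_euler('z',-.076).as_matrix()@Ro.from_euler('y',-.5).as_matrix()@down(np.pi)
n=-Rt[:,2];C=np.array([456.3,-303.2,66])
S=grab('scene','scene'+t);T=grab('top','top'+t)
delta(C+(10+86.7)*n,Rt)
s=arm.read_state();R=Ro.from_quat(s['ee_rot']).as_matrix()
P=[s['position']+R@[0,0,z] for z in (-19,0,50,86.7)]+[C]
o=[]
for nm,x0,y0 in(('scene',150,190),('top',325,175)):
    b=cv2.imread(f'pics/{nm}{t}.png');p=proj(S if nm=='scene' else T,P)
    b=cv2.resize(b[y0:y0+60,x0:x0+60],None,fx=6.6,fy=6.6,interpolation=2)
    for i,q in enumerate(p): cv2.circle(b,tuple(((q+.5-[x0,y0])*6.6).astype(int)),2,(0,0,255) if i<4 else (0,255,0),-1)
    o.append(b)
cv2.imwrite(f'pics/z{t}.png',np.hstack(o))
E
python3 look.py 4
```

```text
clock: 7.85
position: [394.4, -298.3, 186.3]
ee_rot: [0.034, 0.968, -0.009, 0.248]
contact_force: [0.4, -0.4, -0.9]
gripper_width: 27.7
clock: 8.1
position: [396.5, -298.3, 181.8]
ee_rot: [0.034, 0.968, -0.009, 0.248]
contact_force: [-0.4, 0.2, -0.7]
gripper_width: 27.0
t 8.20 pos [ 396.4 -298.5  182.5] | d tool [ 3.2 -0.2 34.4] | rotvec [0.0016 0.0027 0.0043] | j [-0.448  0.06  -0.531 -0.354 -0.534  0.642] | F [ 0.3  0.3 -1.4] w 27.3
```

View pics/z4.png

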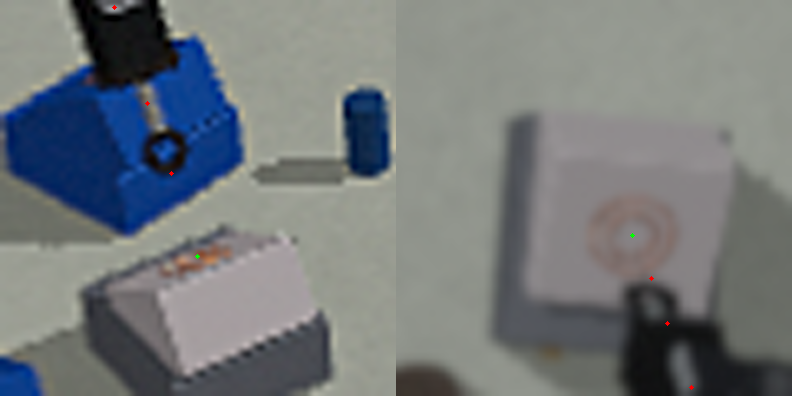

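```bash
python3 -m jog '[{"hand":15,"dx":1.5,"dy":0,"dz":5,"rx":0.001,"ry":0.002,"rz":0.004},{"hand":15,"dx":1.5,"dy":0,"dz":6,"rx":0,"ry":0,"rz":0},{"hand":15,"dx":0,"dy":0,"dz":6,"rx":0,"ry":0,"rz":0},{"hand":15,"dx":0,"dy":0,"dz":4,"rx":0,"ry":0,"rz":0},{"hand":15,"dx":0,"dy":0,"dz":2,"rx":0,"ry":0,"rz":0}]'
python3 -m jog '[{"hand":15,"dx":0,"dy":0,"dz":0,"rx":0,"ry":0,"rz":0},{"hand":15,"dx":0,"dy":0,"dz":0,"rx":0,"ry":0,"rz":0}]'
python3 look.py 5
```

```text
clock: 8.62
position: [404.3, -299.0, 159.6]
ee_rot: [0.037, 0.968, -0.009, 0.247]
contact_force: [-0.1, 0.3, -0.8]
gripper_width: 27.3
clock: 8.78
position: [404.3, -299.1, 160.3]
ee_rot: [0.037, 0.968, -0.009, 0.247]
contact_force: [-0.4, 0.2, -1.2]
gripper_width: 27.4
t 8.88 pos [ 404.3 -299.2  160.7] | d tool [-0.4 -0.1 11.4] | rotvec [ 0.0005  0.0004 -0.0005] | j [-0.443  0.104 -0.54  -0.379 -0.485  0.664] | F [ 1.  -0.3 -1.3] w 27.7
```

View pics/z5.png

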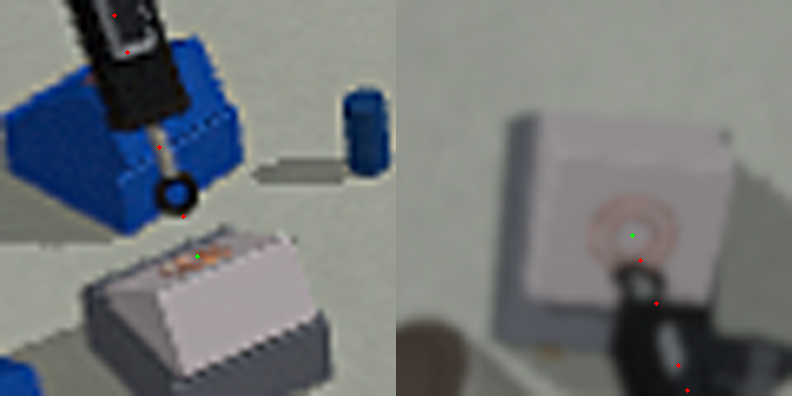

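```bash
python3 - <<'E'
from h import *
a=cv2.imread('pics/top5.png')
x0,y0=353,200
b=cv2.resize(a[y0:y0+30,x0:x0+35],None,fx=20,fy=20,interpolation=2);b=np.clip(b*1.5,0,255).astype(np.uint8)
s=arm.read_state();R=Ro.from_quat(s['ee_rot']).as_matrix();T=load('top5');S=load('scene5')
X=[s['position']+R@np.array(v) for v in ([0,0,62.7],[0,0,74.7],[0,0,86.7],[0,12,74.7],[0,-12,74.7])]
for q in proj(T,X): cv2.circle(b,tuple(((q+.5-[x0,y0])*20).astype(int)),3,(0,0,255),-1)
cv2.imwrite('pics/z5t.png',b)
a=cv2.imread('pics/scene5.png');x0,y0=165,205
b=cv2.resize(a[y0:y0+30,x0:x0+30],None,fx=20,fy=20,interpolation=2)
for q in proj(S,X): cv2.circle(b,tuple(((q+.5-[x0,y0])*20).astype(int)),3,(0,0,255),-1)
cv2.imwrite('pics/z5s.png',b)
E
```

```text
(no output)
```

View pics/z5t.png

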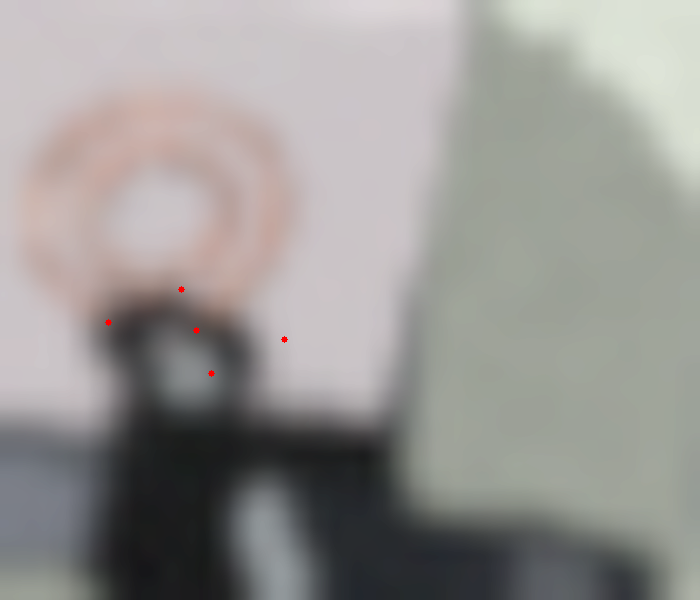

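View pics/z5s.png

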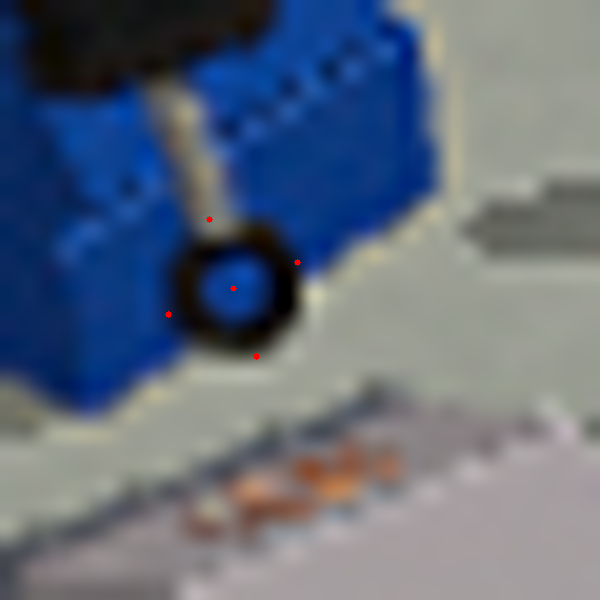

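```bash
python3 - <<'E'
from h import *
s=arm.read_state();R=Ro.from_quat(s['ee_rot']).as_matrix()
n=-R[:,2];C=np.array([456.3,-303.2,66])
np.set_printoptions(linewidth=200)
for nm in('top5','scene5'):
    d=load(nm);P=cloud(d);L=(P-s['position'])@R   # tool coords
    m=(L[...,2]>45)&(L[...,2]<92)&(abs(L[...,0])<25)&(abs(L[...,1])<25)&((P-C)@n>4)
    for v,u in np.argwhere(m): print(nm,u,v,L[v,u].round(1),d['img'][v,u],end=' ; ')
    print(); q=L[m]; r=q[q[:,2]>62]; print(len(r),r.mean(0),r.min(0),r.max(0))
E
```

```text
top5 358 215 [ 0.4 10.9 79.2] [85 74 72] ; top5 359 215 [-0.6  8.6 77.7] [64 55 54] ; top5 360 215 [-0.5  5.7 78.6] [58 49 48] ; top5 361 215 [-2.   3.7 76.2] [59 53 52] ; top5 362 215 [-0.2 -0.1 80.3] [73 65 64] ; top5 357 216 [ 1.  14.4 74. ] [100  94  94] ; top5 358 216 [-0.4 12.3 71.8] [63 58 58] ; top5 359 216 [ 0.1  9.3 73.2] [40 37 38] ; top5 360 216 [ 3.3  4.7 80.2] [49 48 49] ; top5 361 216 [ 1.5  2.9 77.2] [63 61 62] ; top5 362 216 [ 0.8  0.4 76.3] [60 57 57] ; top5 363 216 [ 1.  -2.5 77.2] [57 52 50] ; top5 364 216 [-1.6 -4.  72.8] [64 58 57] ; top5 357 217 [ 3.6 14.  73.2] [105 101 103] ; top5 358 217 [ 1.3 12.4 69.3] [67 65 66] ; top5 359 217 [ 0.2 10.1 67.7] [44 43 44] ; top5 362 217 [ 3.3  0.1 75.3] [79 80 80] ; top5 363 217 [ 3.5 -2.8 76.2] [64 64 65] ; top5 364 217 [ 0.1 -3.8 70.2] [46 46 47] ; top5 365 217 [-1.7 -5.7 67.3] [73 71 72] ; top5 358 218 [ 3.3 12.3 67.4] [90 87 88] ; top5 359 218 [ 2.6  9.9 66.4] [56 55 56] ; top5 360 218 [ 0.3  8.3 62.4] [54 55 56] ; top5 361 218 [ 0.5  5.4 63.5] [79 81 82] ; top5 362 218 [-1.   3.4 61. ] [91 93 94] ; top5 363 218 [-0.7 
[... 1965 characters left out ...]
79 219 [-4.5  7.5 77.7] [0 0 0] ; scene5 173 220 [  0.7 -11.2  74.2] [15 30 70] ; scene5 174 220 [-2.6 -9.2 74.9] [17 11  7] ; scene5 178 220 [-7.5  2.  79. ] [11 14 31] ; scene5 179 220 [-3.6  6.7 81. ] [14 12 10] ; scene5 174 221 [ -3.9 -10.8  77.7] [18 20 32] ; scene5 175 221 [ 1.8 -5.5 80. ] [23 17 11] ; scene5 176 221 [-7.  -5.4 79.7] [18 24 39] ; scene5 178 221 [-2.4  2.8 83. ] [19 14 11] ; scene5 179 221 [ 2.1  7.7 85.1] [97 99 89] ; scene5 175 222 [-5.6 -9.3 81.7] [77 79 71] ; scene5 176 222 [-1.7 -4.6 83.7] [55 57 47] ; scene5 177 222 [ 2.5  0.2 85.7] [48 49 40] ; 
31 [-1.58216154 -0.3733718  73.89665183] [ -7.488821   -11.24559218  62.45048792] [ 5.28562879 11.18491959 85.68287405]
```

The two views agree on the mismatch. In the top image the ring sits about (-2, +3) mm from its arm-frame position. The scene view puts the ring where the arm does, but puts the coil at (458.7, -306). So in arm coordinates the coil is about (458.4, -305.8, 66), and I'll correct for that.

```bash
sed -i 's/456.3,-303.2,66/458.4,-305.8,66/' look.py; python3 - <<'E'
from h import *
Rt=Ro.from_euler('z',-.076).as_matrix()@Ro.from_euler('y',-.5).as_matrix()@down(np.pi)
delta(np.array([458.4,-305.8,66])-96.7*Rt[:,2],Rt)
E
```

```text
t 8.88 pos [ 404.3 -299.2  160.7] | d tool [-2.4 -2.5 12.5] | rotvec [ 0.0005  0.0004 -0.0005] | j [-0.443  0.104 -0.54  -0.379 -0.485  0.664] | F [ 1.  -0.3 -1.3] w 27.7
```

```bash
python3 -m jog '[{"hand":15,"dx":-1.2,"dy":-1.2,"dz":2,"rx":0,"ry":0,"rz":0},{"hand":15,"dx":-1.2,"dy":-1.3,"dz":4,"rx":0,"ry":0,"rz":0},{"hand":15,"dx":0,"dy":0,"dz":3,"rx":0,"ry":0,"rz":0},{"hand":15,"dx":0,"dy":0,"dz":2,"rx":0,"ry":0,"rz":0},{"hand":15,"dx":0,"dy":0,"dz":0,"rx":0,"ry":0,"rz":0}]'
python3 -m jog '[{"hand":15,"dx":0,"dy":0,"dz":0,"rx":0,"ry":0,"rz":0}]'
python3 look.py 6
python3 - <<'E'
from h import *
s=arm.read_state();R=Ro.from_quat(s['ee_rot']).as_matrix();T=load('top6');S=load('scene6')
X=[s['position']+R@np.array(v) for v in ([0,0,62.7],[0,0,74.7],[0,0,86.7],[0,12,74.7],[0,-12,74.7])]
o=[]
for n,d,x0,y0 in(('top6',T,348,198),('scene6',S,165,207)):
    a=cv2.imread(f'pics/{n}.png');b=cv2.resize(a[y0:y0+28,x0:x0+28],None,fx=14,fy=14,interpolation=2);b=np.clip(b*1.4,0,255).astype(np.uint8)
    for q in proj(d,X): cv2.circle(b,tuple(((q+.5-[x0,y0])*14).astype(int)),2,(0,0,255),-1)
    o.append(b)
cv2.imwrite('pics/z6b.png',np.hstack(o))
E
```

```text
clock: 9.3
position: [411.4, -302.0, 151.3]
ee_rot: [0.037, 0.968, -0.009, 0.247]
contact_force: [0.0, -0.1, -0.8]
gripper_width: 27.7
clock: 9.38
position: [411.3, -302.1, 151.7]
ee_rot: [0.037, 0.968, -0.009, 0.247]
contact_force: [0.0, -0.1, -1.0]
gripper_width: 27.1
t 9.48 pos [ 411.4 -302.1  152. ] | d tool [-0.1 -0.1  1.4] | rotvec [ 0.0007  0.0001 -0.0005] | j [-0.444  0.13  -0.532 -0.393 -0.469  0.68 ] | F [ 0.1  0.3 -0.4] w 27.7
```

View pics/z6b.png

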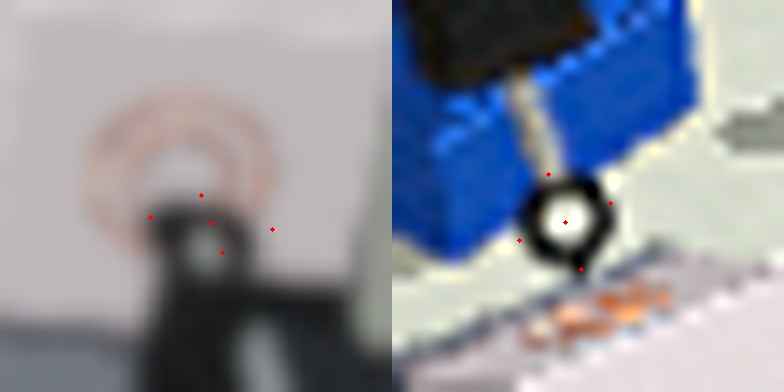

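In the scene view the probe axis extended hits (597,313), and the coil centre is at (599,314). In the top view the match is within about 1 mm. Advance the last 1.2 mm and hold.

```bash
python3 -m jog '[{"hand":15,"dx":0,"dy":0,"dz":0.6,"rx":0,"ry":0,"rz":0},{"hand":15,"dx":0,"dy":0,"dz":0.6,"rx":0,"ry":0,"rz":0},{"hand":15,"dx":0,"dy":0,"dz":0,"rx":0,"ry":0,"rz":0},{"hand":15,"dx":0,"dy":0,"dz":0,"rx":0,"ry":0,"rz":0},{"hand":15,"dx":0,"dy":0,"dz":0,"rx":0,"ry":0,"rz":0}]'
python3 look.py 7
python3 -m jog '[{"hand":15,"dx":0,"dy":0,"dz":0,"rx":0,"ry":0,"rz":0},{"hand":15,"dx":0,"dy":0,"dz":0,"rx":0,"ry":0,"rz":0},{"hand":15,"dx":0,"dy":0,"dz":0,"rx":0,"ry":0,"rz":0},{"hand":15,"dx":0,"dy":0,"dz":0,"rx":0,"ry":0,"rz":0},{"hand":15,"dx":0,"dy":0,"dz":0,"rx":0,"ry":0,"rz":0}]'
python3 -m jog '[{"hand":15,"dx":0,"dy":0,"dz":0,"rx":0,"ry":0,"rz":0},{"hand":15,"dx":0,"dy":0,"dz":0,"rx":0,"ry":0,"rz":0},{"hand":15,"dx":0,"dy":0,"dz":0,"rx":0,"ry":0,"rz":0},{"hand":15,"dx":0,"dy":0,"dz":0,"rx":0,"ry":0,"rz":0},{"hand":15,"dx":0,"dy":0,"dz":0,"rx":0,"ry":0,"rz":0}]'
python3 -m jog '[{"hand":15,"dx":0,"dy":0,"dz":0,"rx":0,"ry":0,"rz":0},{"hand":15,"dx":0,"dy":0,"dz":0,"rx":0,"ry":0,"rz":0},{"hand":15,"dx":0,"dy":0,"dz":0,"rx":0,"ry":0,"rz":0},{"hand":15,"dx":0,"dy":0,"dz":0,"rx":0,"ry":0,"rz":0},{"hand":15,"dx":0,"dy":0,"dz":0,"rx":0,"ry":0,"rz":0}]'
```

```text
clock: 9.9
position: [412.0, -302.2, 151.0]
ee_rot: [0.037, 0.968, -0.009, 0.247]
contact_force: [0.1, 0.2, -0.9]
gripper_width: 27.6
t 10.00 pos [ 412.  -302.2  151. ] | d tool [-0.1 -0.1  0.2] | rotvec [ 0.0007  0.0002 -0.0006] | j [-0.444  0.132 -0.532 -0.395 -0.467  0.682] | F [-0.5  0.2 -2.1] w 27.3
clock: 10.42
position: [412.0, -302.2, 151.0]
ee_rot: [0.037, 0.968, -0.009, 0.247]
contact_force: [0.5, -0.0, -1.4]
gripper_width: 27.2
clock: 10.83
position: [412.0, -302.1, 150.9]
ee_rot: [0.037, 0.968, -0.009, 0.247]
contact_force: [0.2, 0.3, -1.5]
gripper_width: 27.6
clock: 11.25
position: [412.0, -302.1, 151.0]
ee_rot: [0.037, 0.968, -0.009, 0.247]
contact_force: [0.0, -0.6, -0.4]
gripper_width: 28.0
```

View pics/z7.png

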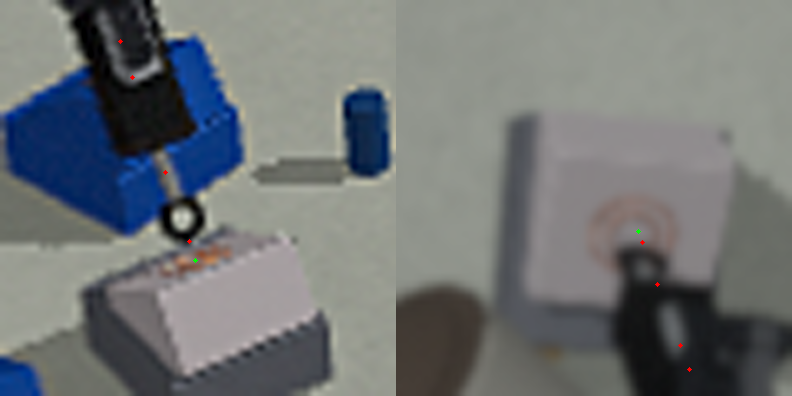

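Held at the coil for about 1.4 s, steady to 0.1 mm. Now retreat along the axis.

```bash
python3 -m jog '[{"hand":15,"dx":0,"dy":0,"dz":-4,"rx":0,"ry":0,"rz":0},{"hand":15,"dx":0,"dy":0,"dz":-12,"rx":0,"ry":0,"rz":0},{"hand":15,"dx":0,"dy":0,"dz":-20,"rx":0,"ry":0,"rz":0},{"hand":15,"dx":0,"dy":0,"dz":-25,"rx":0,"ry":0,"rz":0},{"hand":15,"dx":0,"dy":0,"dz":-25,"rx":0,"ry":0,"rz":0}]'
python3 -m jog '[{"hand":15,"dx":0,"dy":0,"dz":-18,"rx":0,"ry":0,"rz":0},{"hand":15,"dx":0,"dy":0,"dz":-6,"rx":0,"ry":0,"rz":0},{"hand":15,"dx":0,"dy":0,"dz":0,"rx":0,"ry":0,"rz":0}]'
python3 -c "
from h import *
delta([598,-32,160],down(np.pi-.212))"
```

```text
clock: 11.67
position: [369.7, -298.9, 227.6]
ee_rot: [0.037, 0.968, -0.009, 0.247]
contact_force: [1.6, -0.4, -1.6]
gripper_width: 27.2
clock: 11.92
position: [359.2, -298.6, 249.9]
ee_rot: [0.037, 0.968, -0.01, 0.249]
contact_force: [0.4, -0.2, -1.7]
gripper_width: 27.5
t 11.92 pos [ 359.2 -298.6  249.9] | d tool [-147.3  284.2  183.6] | rotvec [0.0328 0.5038 0.1327] | j [-0.487 -0.074 -0.49  -0.299 -0.709  0.595] | F [ 0.4 -0.2 -1.7] w 27.5
```

```bash
python3 -m jog '[{"hand":15,"dx":0,"dy":0,"dz":0,"rx":0.0066,"ry":0.1008,"rz":0.0265},{"hand":15,"dx":0,"dy":0,"dz":0,"rx":0.0066,"ry":0.1008,"rz":0.0265},{"hand":15,"dx":0,"dy":0,"dz":0,"rx":0.0066,"ry":0.1008,"rz":0.0265},{"hand":15,"dx":0,"dy":0,"dz":0,"rx":0.0066,"ry":0.1008,"rz":0.0265},{"hand":15,"dx":0,"dy":0,"dz":0,"rx":0.0066,"ry":0.1008,"rz":0.0265}]'
python3 -m jog '[{"hand":15,"dx":0,"dy":0,"dz":0,"rx":0,"ry":0,"rz":0},{"hand":15,"dx":0,"dy":0,"dz":0,"rx":0,"ry":0,"rz":0}]'
python3 -c "
from h import *
delta([598,-32,200],down(np.pi-.212))"
```

```text
clock: 12.33
position: [359.4, -297.9, 246.9]
ee_rot: [0.106, 0.994, 0.001, -0.005]
contact_force: [0.7, -0.1, -1.5]
gripper_width: 27.3
clock: 12.5
position: [360.3, -297.8, 245.4]
ee_rot: [0.105, 0.994, 0.002, -0.004]
contact_force: [0.0, -1.0, -2.0]
gripper_width: 27.3
t 12.50 pos [ 360.3 -297.8  245.4] | d tool [-177.4  309.4   44.9] | rotvec [ 0.0026 -0.0075  0.0018] | j [-0.343  0.106 -0.332 -0.002 -1.141  0.133] | F [ 0. -1. -2.] w 27.3
```

Route via (440,-40), so the probe crosses above the capacitor row.

```bash
python3 -m jog '[{"hand":15,"dx":-1,"dy":10,"dz":0,"rx":0,"ry":-0.004,"rz":0},{"hand":15,"dx":-2,"dy":22,"dz":0,"rx":0,"ry":-0.004,"rz":0},{"hand":15,"dx":-3,"dy":32,"dz":0,"rx":0,"ry":0,"rz":0},{"hand":15,"dx":-3,"dy":34,"dz":0,"rx":0,"ry":0,"rz":0},{"hand":15,"dx":-3,"dy":34,"dz":0,"rx":0,"ry":0,"rz":0}]'
python3 -m jog '[{"hand":15,"dx":-3,"dy":34,"dz":0,"rx":0,"ry":0,"rz":0},{"hand":15,"dx":-3,"dy":34,"dz":0,"rx":0,"ry":0,"rz":0},{"hand":15,"dx":-3,"dy":34,"dz":0,"rx":0,"ry":0,"rz":0},{"hand":15,"dx":-8,"dy":24,"dz":0,"rx":0,"ry":0,"rz":0},{"hand":15,"dx":-18,"dy":14,"dz":0,"rx":0,"ry":0,"rz":0}]'
python3 -m jog '[{"hand":15,"dx":-26,"dy":8,"dz":0,"rx":0,"ry":0,"rz":0},{"hand":15,"dx":-28,"dy":8,"dz":0,"rx":0,"ry":0,"rz":0},{"hand":15,"dx":-28,"dy":8,"dz":0,"rx":0,"ry":0,"rz":0},{"hand":15,"dx":-26,"dy":8,"dz":0,"rx":0,"ry":0,"rz":0},{"hand":15,"dx":-18,"dy":5,"dz":0,"rx":0,"ry":0,"rz":0}]'
python3 -m jog '[{"hand":15,"dx":-4,"dy":1,"dz":0,"rx":0,"ry":0,"rz":0},{"hand":15,"dx":0,"dy":0,"dz":0,"rx":0,"ry":0,"rz":0},{"hand":15,"dx":0,"dy":0,"dz":0,"rx":0,"ry":0,"rz":0}]'
python3 -c "
from h import *
delta([598,-32,200],down(np.pi-.212))"
```

```text
clock: 12.92
position: [397.9, -170.2, 247.6]
ee_rot: [0.106, 0.994, 0.001, 0.002]
contact_force: [1.2, 0.1, -1.0]
gripper_width: 27.4
clock: 13.33
position: [460.8, -39.6, 248.4]
ee_rot: [0.104, 0.995, 0.002, 0.002]
contact_force: [-0.7, 0.6, -1.3]
gripper_width: 27.6
clock: 13.75
position: [594.6, -31.8, 248.0]
ee_rot: [0.106, 0.994, 0.001, 0.002]
contact_force: [0.0, -0.4, -1.6]
gripper_width: 27.3
clock: 14.0
position: [596.2, -32.2, 248.2]
ee_rot: [0.106, 0.994, 0.001, 0.001]
contact_force: [-0.3, 0.0, -1.2]
gripper_width: 27.1
t 14.00 pos [596.2 -32.2 248.2] | d tool [-1.6  0.5 48.2] | rotvec [0.0016 0.0021 0.0004] | j [ 2.170e-01  3.250e-01 -3.900e-02 -1.000e-03 -1.205e+00 -4.280e-01] | F [-0.3  0.  -1.2] w 27.1
```

```bash
python3 -m jog '[{"hand":15,"dx":-0.5,"dy":0,"dz":8,"rx":0.001,"ry":0.002,"rz":0},{"hand":15,"dx":-0.5,"dy":0,"dz":20,"rx":0,"ry":0,"rz":0},{"hand":15,"dx":-0.5,"dy":0,"dz":24,"rx":0,"ry":0,"rz":0},{"hand":15,"dx":0,"dy":0,"dz":22,"rx":0,"ry":0,"rz":0},{"hand":15,"dx":0,"dy":0,"dz":12,"rx":0,"ry":0,"rz":0}]'
python3 -m jog '[{"hand":15,"dx":0,"dy":0,"dz":0,"rx":0,"ry":0,"rz":0},{"hand":15,"dx":0,"dy":0,"dz":0,"rx":0,"ry":0,"rz":0}]'
cat > look2.py <<'E'
from h import *
import sys
t=sys.argv[1]
S=grab('scene','scene'+t);T=grab('top','top'+t)
delta([598,-32,114.7],down(np.pi-.212))
s=arm.read_state();R=Ro.from_quat(s['ee_rot']).as_matrix();p0=s['position']
X=[p0+R@np.array(v) for v in ([0,0,62.7],[0,0,74.7],[0,0,86.7],[0,12,74.7],[0,-12,74.7])]
o=[]
for n,d,x0,y0 in(('scene',S,250,195),('top',T,242,140)):
    a=cv2.imread(f'pics/{n}{t}.png');b=cv2.resize(a[y0:y0+40,x0:x0+40],None,fx=10,fy=10,interpolation=2);b=np.clip(b*1.5,0,255).astype(np.uint8)
    for q in proj(d,X): cv2.circle(b,tuple(((q+.5-[x0,y0])*10).astype(int)),2,(0,0,255),-1)
    for q in proj(d,[[597,-29.5,20]]): cv2.circle(b,tuple(((q+.5-[x0,y0])*10).astype(int)),2,(0,255,0),-1)
    o.append(b)
cv2.imwrite(f'pics/z{t}.png',np.hstack(o))
E
python3 look2.py 8
```

```text
clock: 14.42
position: [596.2, -32.7, 159.7]
ee_rot: [0.106, 0.994, 0.0, -0.002]
contact_force: [-0.1, -1.1, -1.4]
gripper_width: 27.4
clock: 14.58
position: [598.1, -32.7, 162.3]
ee_rot: [0.105, 0.994, -0.0, 0.0]
contact_force: [-0.5, 0.0, -1.4]
gripper_width: 27.2
t 14.68 pos [599.5 -32.5 164. ] | d tool [ 1.8  0.2 49.3] | rotvec [0.0011 0.0038 0.001 ] | j [ 2.160e-01  3.960e-01 -1.540e-01  1.000e-03 -1.017e+00 -4.270e-01] | F [ 0.4 -0.7 -2. ] w 27.4
```

View pics/z8.png

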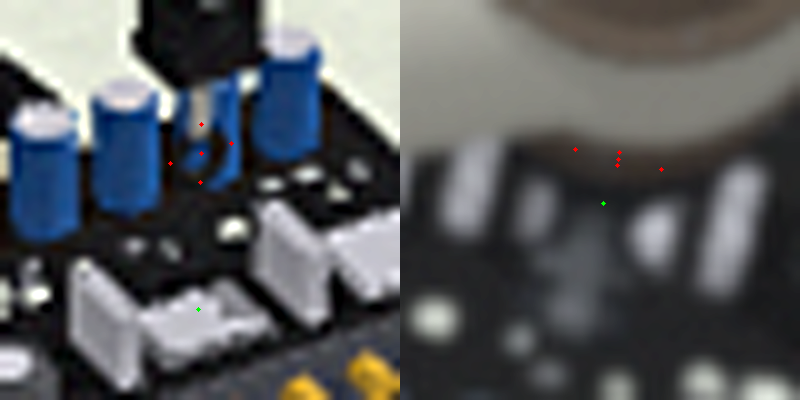

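The scene view agrees with the arm pose again: ring at zoom (203,155), predicted (200,155). The top view is blocked by the arm. I'll fit the board pose in the scene view using the cap tops and corners of the first picture.

```bash
python3 - <<'E'
from h import *
s=load('scene0');im=s['img'].astype(int)
def fit(L,W):
    L=np.array(L,float);W=np.array(W)[:,:2];lm=L.mean(0);wm=W.mean(0);a=L-lm;b=W-wm
    th=np.arctan2((a[:,0]*b[:,1]-a[:,1]*b[:,0]).sum(),(a*b).sum());c,q=np.cos(th),np.sin(th);R=np.array([[c,-q],[q,c]])
    t=wm-R@lm; return th,t,R,(W-(L@R.T+t))
k=7
Z=lambda p:[((u+.5)/k-.5+215,(v+.5)/k-.5+190) for u,v in p]
caps=[(446,65),(390,83),(333,101),(276,119),(217,137),(157,158)]
W=[]
for x,y in Z(caps):
    x0,y0=int(round(x)),int(round(y));r=im[y0-4:y0+5,x0-4:x0+5]
    w=np.clip(r[...,0]-60,0,None)*1.; yy,xx=np.mgrid[y0-4:y0+5,x0-4:x0+5]
    w*=((xx-x)/4.3)**2+((yy-y)/2.8)**2<1; W.append(((w*xx).sum()/w.sum(),(w*yy).sum()/w.sum()))
L=[(-55,y) for y in np.linspace(85,-85,6)]
for P in (W,Z(caps)):
    X=plane(s,P,59);th,t,R,e=fit(L,X);print(th,t,e.round(1).tolist(),'proc',R@[25,0]+t)
X=plane(s,Z([(655,265),(238,418),(68,218)]),14);th,t,R,e=fit([(90,120),(90,-120),(-90,-120)],X);print(th,t,e.round(1).tolist(),'proc',R@[25,0]+t)
# stand foot check vs grasp
b=cv2.imread('pics/scene0.png');b=cv2.resize(b[205:240,245:295],None,fx=15,fy=15,interpolation=2);b=np.clip(b*1.3,0,255).astype(np.uint8)
th=-.212
for C,col in(((597,-29.5),(0,255,0)),((598,-32),(0,0,255))):
  c,q=np.cos(th),np.sin(th)
  pts=[[C[0]+c*x-q*y,C[1]+q*x+c*y,20] for x,y in((0,0),(12.5,20),(12.5,-20),(-12.5,-20),(-12.5,20))]
  for p in proj(s,pts): cv2.circle(b,tuple(((p+.5-[245,205])*15).astype(int)),3,col,-1)
cv2.imwrite('pics/zp.png',b)
E
```

```text
-0.20839613364331716 [572.95036506 -22.89642791] [[0.1, -0.9], [-1.3, 0.3], [-0.2, 0.3], [3.0, 0.6], [-1.1, -0.1], [-0.5, -0.2]] proc [597.40946502 -28.06870295]
-0.21659401679929177 [574.61696637 -26.04518312] [[-0.1, -0.9], [0.0, -0.7], [-0.1, -0.4], [-0.0, 0.5], [-0.5, 1.2], [0.8, 0.4]] proc [599.03284321 -31.41779496]
-0.21374365511983168 [577.04753197 -27.2523917 ] [[-1.1, -2.1], [0.4, 1.3], [0.7, 0.8]] proc [601.47862349 -32.55538772]
```

View pics/zp.png

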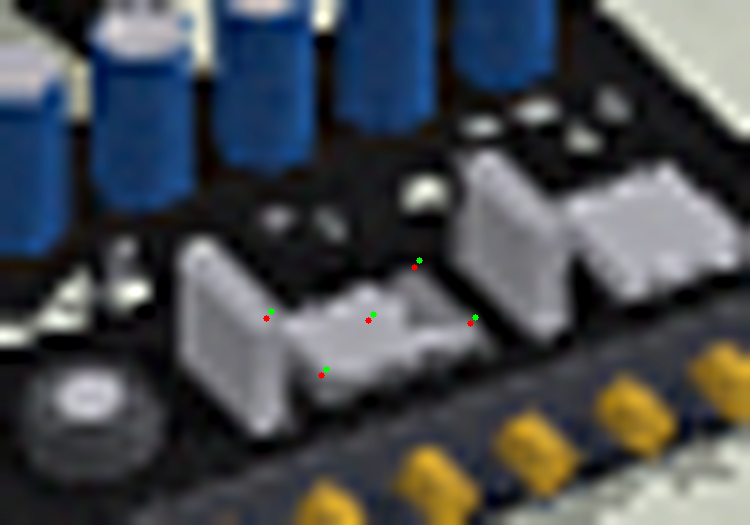

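```bash
cat > ov.py <<'E'
from h import *
import sys
x,y,th=map(float,sys.argv[1:4])
def pts():
    o=[]
    for cx,cy,hx,hy,z in((25,0,12.5,20,20),(25,0,15,23,20),(25,75,17,17,22),(25,37.5,17,4.5,44),(25,-37.5,17,4.5,44)):
        o+=[(cx+a*hx,cy+b*hy,z) for a,b in((1,1),(1,-1),(-1,-1),(-1,1))]
    o+=[(25,-75,26)]
    for yy in np.linspace(-85,85,6): o+=[(-55,yy,59)]
    o+=[(90,120,14),(90,-120,14),(-90,-120,14)]
    return np.array(o)
P=pts();c,q=np.cos(th),np.sin(th)
pc=P@np.array([[c,q,0],[-q,c,0],[0,0,1]])
pc[:,:2]+=np.array([x,y])-[c*25,q*25]
for n,(x0,y0,x1,y1),k in(('scene0',(230,190,310,250),10),('top0',(210,122,316,206),7.5)):
    d=load(n);b=cv2.imread(f'pics/{n}.png');b=cv2.resize(b[y0:y1,x0:x1],None,fx=k,fy=k,interpolation=2);b=np.clip(b*1.3,0,255).astype(np.uint8)
    for i,p in enumerate(proj(d,pc)): cv2.circle(b,tuple(((p+.5-[x0,y0])*k).astype(int)),2,(0,0,255) if not 4<=i<8 else (0,255,255),-1)
    cv2.imwrite(f'pics/ov_{n}.png',b)
E
python3 ov.py 600 -32 -.214
```

```text
(no output)
```

View pics/ov_scene0.png

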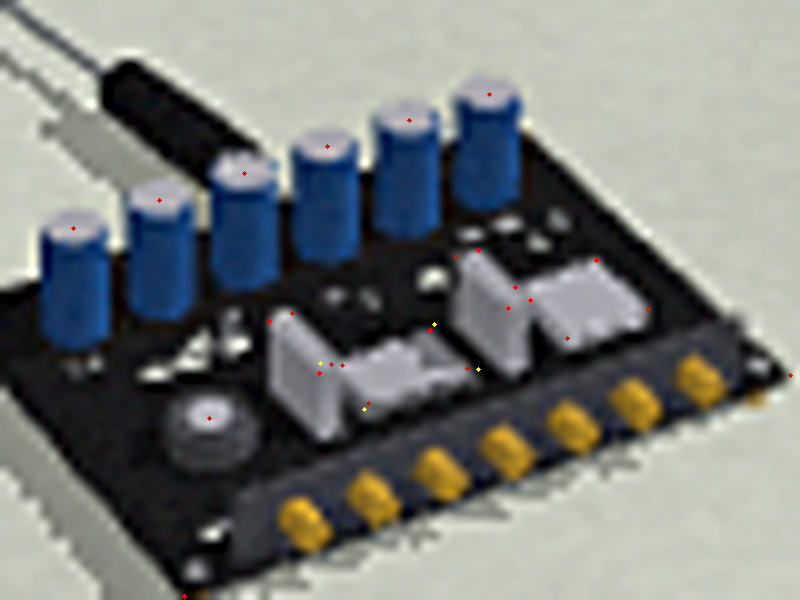

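```bash
sed -i 's/598,-32,114.7/599.5,-32,114.7/; s/597,-29.5,20/599.5,-32,20/' look2.py; python3 -m jog '[{"hand":15,"dx":0,"dy":0,"dz":6,"rx":0,"ry":0,"rz":0},{"hand":15,"dx":0,"dy":0,"dz":10,"rx":0.001,"ry":0.002,"rz":0},{"hand":15,"dx":0,"dy":0,"dz":10,"rx":0,"ry":0.002,"rz":0},{"hand":15,"dx":0,"dy":0,"dz":5,"rx":0,"ry":0,"rz":0},{"hand":15,"dx":0,"dy":0,"dz":0,"rx":0,"ry":0,"rz":0}]'
python3 -m jog '[{"hand":15,"dx":0,"dy":0,"dz":0,"rx":0,"ry":0,"rz":0},{"hand":15,"dx":0,"dy":0,"dz":0,"rx":0,"ry":0,"rz":0}]'
python3 look2.py 9
```

```text
clock: 15.1
position: [597.7, -32.7, 129.1]
ee_rot: [0.106, 0.994, -0.001, -0.004]
contact_force: [-0.8, 0.9, -1.4]
gripper_width: 26.8
clock: 15.27
position: [599.3, -32.6, 131.5]
ee_rot: [0.105, 0.994, -0.0, -0.001]
contact_force: [0.8, -0.6, -0.6]
gripper_width: 27.2
t 15.37 pos [599.4 -32.5 131.9] | d tool [-0.   0.5 17.2] | rotvec [-0.0004 -0.0019  0.0009] | j [ 0.215  0.43  -0.188 -0.001 -0.955 -0.426] | F [-0.4 -0.9 -1.2] w 27.3
```

View pics/z9.png

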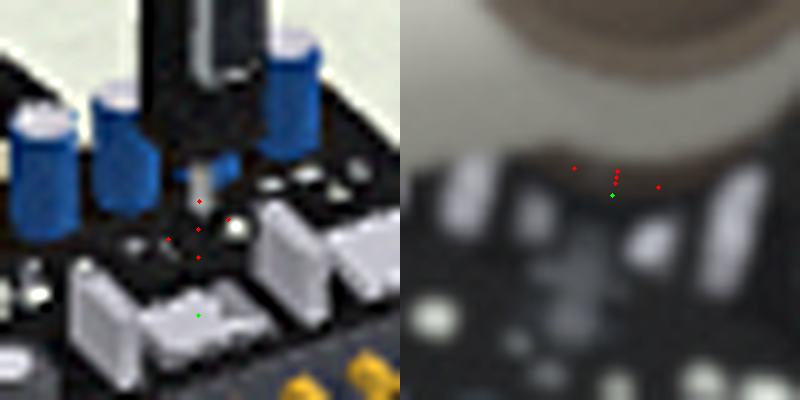

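```bash
python3 - <<'E'
from h import *
s=load('scene9');b=np.array([599.5,-32,20.]);p=proj(s,[b,b+[10,0,0],b+[0,10,0],b+[0,0,10]])
J=(p[1:]-p[0]).T/10;print(J); print(np.linalg.solve(J[:,:2],[.3,.5]),np.linalg.solve(J[:,:2],[.6,.5]))
im=s['img'].astype(int);x0,y0=260,220
np.set_printoptions(linewidth=220);print(im[y0:y0+14,x0:x0+22].sum(2)//3)
a=cv2.imread('pics/scene9.png');cv2.imwrite('pics/zz9.png',cv2.resize(a[215:240,255:290],None,fx=20,fy=20,interpolation=cv2.INTER_LANCZOS4))
print(p[0])
E
```

```text
[[ 0.19744539  0.21010524  0.00439113]
 [ 0.13100231 -0.11595239 -0.23055627]]
[ 2.77355006 -1.17857447] [ 3.4634891  -0.39908551]
[[ 12  15  28  49  10  16  36  50  10  16  17  11  20  19  19  60  97  92  86  86 100 121]
 [ 13  11  15  20  18  22  18  19  18  22  19  21  17  18  20  63  98  92  89  88  95 101]
 [ 88  16  17  17  19  19  22  18   2  14   9  11  15   9   9  58 101  94  90  87  97 105]
 [137  82  12  14  16  14   9   5  12  22  13  56  90  55   7   8  57 100  92  91  98 113]
 [131 135  82  12   7  19  14  28  88 142  94  95  95  99  54   1   1  57  99  93  98 114]
 [114 131 120  79  27  85  87 146 139 136 139 139  86  92  95  53   5   3  55 100 102 116]
 [ 86 116 129 111 144 139 136 133 132 131 131 132  83  90  92  98  81   4   7  55 108 136]
 [ 87  86 101 101 120 134 132 131 128 131 132 134 139 155 145 132 107  46   4   9  46  72]
 [ 89  88 101 101  80 113 135 131 133 134 133 132 128  74  75  80  41  46  14  15  10  10]
 [ 90  88 104 103  64  68 119 134 139 126  92  70  79  41  44   7  11  14  20  18  30  41]
 [ 94  89 114 107  37  50  74  81  83  79  46  40   8  13  14  15  17  30  39  61  55  45]
 [ 98  94 114 109  28  20  74  66  42   0  13  11  18  19  18  43  52  55  47  45  47  46]
 [ 54 100 120 118  39  12  10  12  11  17  20  21  41  38  54  50  46  47  44  49  69  45]
 [  8  59 131  69  42  12  16  16  21  39  41  55  54  44  44  47  45  46  57  93 111  87]]
[269.36053921 226.08660856]
```

View pics/zz9.png

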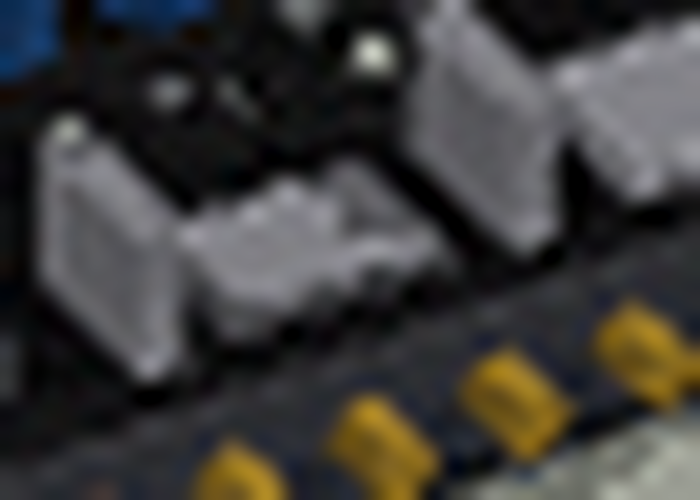

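View pics/ov_top0.png

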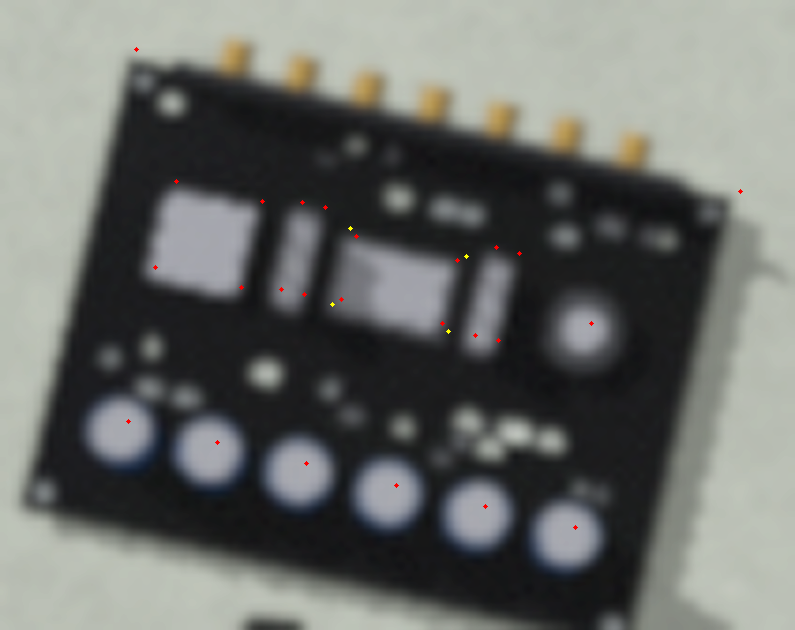

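The scene relative offset is under 1.5 mm, and the top view with its known bias agrees. Final target (600, -32.3), tip height 28.

```bash
python3 -m jog '[{"hand":15,"dx":-0.5,"dy":0,"dz":3,"rx":0,"ry":-0.001,"rz":0},{"hand":15,"dx":0,"dy":0,"dz":5,"rx":0,"ry":-0.001,"rz":0},{"hand":15,"dx":0,"dy":0,"dz":4,"rx":0,"ry":0,"rz":0},{"hand":15,"dx":0,"dy":0,"dz":2,"rx":0,"ry":0,"rz":0},{"hand":15,"dx":0,"dy":0,"dz":1,"rx":0,"ry":0,"rz":0}]'
python3 -m jog '[{"hand":15,"dx":0,"dy":0,"dz":0,"rx":0,"ry":0,"rz":0},{"hand":15,"dx":0,"dy":0,"dz":0,"rx":0,"ry":0,"rz":0},{"hand":15,"dx":0,"dy":0,"dz":0,"rx":0,"ry":0,"rz":0},{"hand":15,"dx":0,"dy":0,"dz":0,"rx":0,"ry":0,"rz":0}]'
sed -i 's/599.5,-32,/600,-32.3,/g' look2.py
python3 look2.py 10
```

```text
clock: 15.78
position: [599.1, -32.7, 115.6]
ee_rot: [0.105, 0.994, -0.0, -0.001]
contact_force: [-0.9, 0.3, -0.1]
gripper_width: 27.6
clock: 16.12
position: [599.7, -32.7, 116.7]
ee_rot: [0.105, 0.994, -0.0, -0.0]
contact_force: [-1.0, -0.0, -1.3]
gripper_width: 27.6
t 16.22 pos [599.6 -32.6 116.6] | d tool [-0.3  0.4  1.9] | rotvec [-0.0005 -0.0005  0.0008] | j [ 0.215  0.446 -0.206  0.    -0.919 -0.427] | F [-0.1  0.3 -0.8] w 27.1
```

View pics/z10.png

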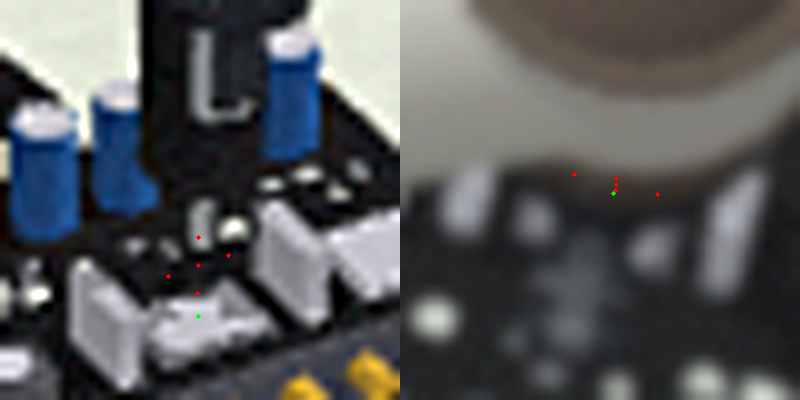

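```bash
python3 -m jog '[{"hand":15,"dx":-0.2,"dy":0.2,"dz":0.8,"rx":0,"ry":0,"rz":0},{"hand":15,"dx":-0.2,"dy":0.2,"dz":0.7,"rx":0,"ry":0,"rz":0},{"hand":15,"dx":0,"dy":0,"dz":0,"rx":0,"ry":0,"rz":0},{"hand":15,"dx":0,"dy":0,"dz":0,"rx":0,"ry":0,"rz":0},{"hand":15,"dx":0,"dy":0,"dz":0,"rx":0,"ry":0,"rz":0}]'
python3 -m jog '[{"hand":15,"dx":0,"dy":0,"dz":0,"rx":0,"ry":0,"rz":0},{"hand":15,"dx":0,"dy":0,"dz":0,"rx":0,"ry":0,"rz":0},{"hand":15,"dx":0,"dy":0,"dz":0,"rx":0,"ry":0,"rz":0},{"hand":15,"dx":0,"dy":0,"dz":0,"rx":0,"ry":0,"rz":0},{"hand":15,"dx":0,"dy":0,"dz":0,"rx":0,"ry":0,"rz":0}]'
python3 look2.py 11
python3 -c "
import cv2;a=cv2.imread('pics/scene11.png');import numpy as np
b=cv2.resize(a[185:245,230:310],None,fx=10,fy=10,interpolation=2);cv2.imwrite('pics/zf.png',np.clip(b*1.8,0,255).astype('uint8'))"
```

```text
clock: 16.63
position: [600.0, -32.3, 114.9]
ee_rot: [0.105, 0.994, -0.0, -0.0]
contact_force: [-0.2, -0.4, -1.6]
gripper_width: 27.1
clock: 17.05
position: [600.0, -32.4, 115.0]
ee_rot: [0.105, 0.994, -0.0, -0.0]
contact_force: [-0.1, 0.4, -1.6]
gripper_width: 27.0
t 17.15 pos [600.  -32.4 115. ] | d tool [0.  0.1 0.3] | rotvec [-0.0006 -0.0008  0.0007] | j [ 0.215  0.449 -0.207  0.    -0.917 -0.427] | F [ 0.1  0.5 -0.8] w 27.3
```

View pics/zf.png

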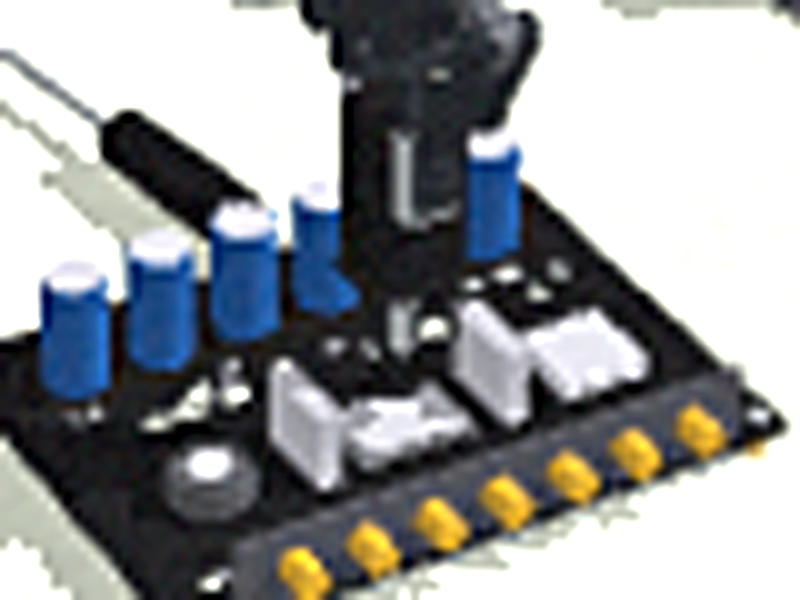

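The stem is at zoom (402,328), above the cover centre at about (405,420). The pose is still and the forces are near zero, so I'm handing in.

```bash
python3 -c "
from h import *
arm.job_done();s=arm.read_state();print(s['clock'],s['position'],s['gripper_width'],s['joint_vel'].round(3))"
```

```text
the job is handed in; nothing more can be done
the job is handed in; nothing more can be done
```

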